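Load, stopper and lock the shaker's flask carrier

ROBOT

A 6-joint arm with a two-finger parallel gripper is mounted at the origin on a cart in front of the work surface, level with it; the furniture and walls round the work are solid. World frame = base frame: x ahead of the robot, y to its left, z up, the work surface at z = 0. Lengths are in m, angles in rad, forces in N, time in s.
With the tool pointing down it reaches from about 0.35 to 0.875 m from the base axis. Payload 4.2 kg.
Tool frame: the origin (TCP) lies at the centre of the arm's flange, where the gripper is bolted on; the fingertips stand 173 mm ahead of it and the grasp point (between the pads) lies ahead of it (arm.grasp_offset is the z of the grasp point in the tool frame, in m); z points along the fingers, y is the line along which they close (so a half turn about z gives the same grasp; the last joint's range is limited). The gripper opens to 85 mm and grips with 20 to 120 N. Pads are 22 mm wide; open, the fingers measure 114 mm over their backs; the gripper's body (76 mm by 85 mm) begins 54 mm behind the grasp point. The pads swing forward as they close: fully open they stand 13 mm farther back than shut.
Start: joints at [0.259, 0.385, 0.008, 0, -1.194, -0.259], TCP at [0.625, 0, 0.405] pointing down, gripper open.
Joint ranges: [-3.14, 3.14], [-1.21, 2.06], [-1.07, 1.41], [-3.16, 2.05], [-2.99, -0.16], [-3.1, 3.1]. Speed limits (rad/s): [2.79, 2.79, 3.14, 3.14, 3.14, 3.14].

INTERFACE

Orientations are given as [roll, pitch, yaw] about the fixed x, y, z axes, in that order (R = Rz(yaw) Ry(pitch) Rx(roll)).
In Python, from rig import arm gives the robot as it stands.
- The arm moves only by the tool step_arm, never from a script. Its argument "moves" is a list of rows, each a list of 6 numbers: the shift along the world's x, y, z in cm, then the turn, a rotation vector about the world's x, y, z in rad. In form: [[x, y, z, rx, ry, rz], ...]. A call has 1 to 12 rows; each row shifts and turns the commanded pose from where the row before left it; what a row does not reach is not made up. A row lasts 1/10 s, in which the tool goes at most 50 mm and 8.59 degrees, less where a joint would pass 70% of its speed; a pose out of reach is approached as far as the arm can. A call is refused whole if a number of a shift passes 5 or a number of a turn 0.15, either way. A call with a gripper value outside its range is refused whole. "jaw" is the closure, from -1 (fully open) to 1 (shut), set as the call begins (left out, the last holds). The fingers move at their own pace and stop on an object; "newtons" is the grip in N (left out, the last holds). Time passes only in rows, so rows that do not move let the fingers close. It gives the time, the measured TCP pose, the force, the opening and the grip force at its end, in the units of the state.
- arm.observe(): the state, without advancing time (a new reading comes with each control period).
- arm.read_camera(name): name is "scene" or "side" or "wrist"; returns a dict with "frame" (480x640x3 uint8, red, green, blue), "vfov" (degrees; the focal length in pixels is half the picture's height over the tangent of half this angle, whatever the lens; pixels are square), "cx", "cy" (the principal point, pixels), "extrinsics" (4x4, takes a point from camera to world coordinates). Camera axes: x right, y down, z forward; pixel columns grow to the right and rows downward; lengths in m; the calibration is good to about 2 mm. A picture is of the moment at which its call begins. There is no depth.
- arm.sign_off(): hands the job in; it is judged then, once.
The state is a dict: "time": time; "joints": joint angles; "qd": joint speeds; "effort": joint torques, N m; "tcp_pos": TCP position; "tcp_rot": TCP orientation; "ft_force": force on the tool from outside, world axes, zero at the start; "torque": the same for the moment, N m; "gripper_width": finger opening in m; "grasp_force": force on a finger pad.
Only numpy, scipy, OpenCV 4.12 (cv2) and the standard library are available. Lean on these libraries where they do the work, as an engineer would, in place of code of your own. Each camera call takes 0.05 s, during which the arm holds its last target. There are 200 camera calls.

TASK

Get the flask carrier ready for the shaker: stand each flask that is on the bench flat in a pocket of its own, and set a stopper from the rack fully home in each flask's neck. Then take the hex key from its stand, seat it fully in the socket of the carrier's lock screw, turn the screw clockwise as far as it goes so that the bar clamps the flasks, and put the key back upright in its stand, fully down. Leave the can, the tin and the beaker where they are.

Things in the scene. Friction and masses are not known exactly. Their poses are not given: they have to be found in the camera images.
- flask_a_centre (a point): Flask (all alike; one may be absent): amber glass, upright, 115 mm tall, 62 mm across up to 58 mm, then a shoulder to a straight neck, 44 mm outside, from 76 mm up to the rim; neck open, bore 34 mm. 0.25 kg. Starts loose on the bench in front of the carrier. This point is on its axis half-way up (57.5 mm over the underside and under the rim); z up. Grasp it by the neck, before it has its stopper.
- flask_b_centre (a point): Flask (all alike; one may be absent): amber glass, upright, 115 mm tall, 62 mm across up to 58 mm, then a shoulder to a straight neck, 44 mm outside, from 76 mm up to the rim; neck open, bore 34 mm. 0.25 kg. Starts loose on the bench in front of the carrier. This point is on its axis half-way up (57.5 mm over the underside and under the rim); z up. Grasp it by the neck, before it has its stopper.
- flask_c_centre (a point): Flask (all alike; one may be absent): amber glass, upright, 115 mm tall, 62 mm across up to 58 mm, then a shoulder to a straight neck, 44 mm outside, from 76 mm up to the rim; neck open, bore 34 mm. 0.25 kg. Starts loose on the bench in front of the carrier. This point is on its axis half-way up (57.5 mm over the underside and under the rim); z up. Grasp it by the neck, before it has its stopper.
- stopper_1_centre (a point): Stopper (four, all alike): dark rubber, upright, 62 mm tall: tapered plug 30 mm long (24 mm across at the foot, 31 at the top), flange 42 mm across, 5 mm thick, and on that a round grip 30 mm across, 27 mm tall. Hangs in the rack. Point on its axis half-way up (31 mm over the foot, 1 mm above the flange's underside), z up. Seated, the flange rests on the rim, this point 58.5 mm above the flask's.
- stopper_2_centre (a point): Stopper (four, all alike): dark rubber, upright, 62 mm tall: tapered plug 30 mm long (24 mm across at the foot, 31 at the top), flange 42 mm across, 5 mm thick, and on that a round grip 30 mm across, 27 mm tall. Hangs in the rack. Point on its axis half-way up (31 mm over the foot, 1 mm above the flange's underside), z up. Seated, the flange rests on the rim, this point 58.5 mm above the flask's.
- stopper_3_centre (a point): Stopper (four, all alike): dark rubber, upright, 62 mm tall: tapered plug 30 mm long (24 mm across at the foot, 31 at the top), flange 42 mm across, 5 mm thick, and on that a round grip 30 mm across, 27 mm tall. Hangs in the rack. Point on its axis half-way up (31 mm over the foot, 1 mm above the flange's underside), z up. Seated, the flange rests on the rim, this point 58.5 mm above the flask's.
- stopper_4_centre (a point): Stopper (four, all alike): dark rubber, upright, 62 mm tall: tapered plug 30 mm long (24 mm across at the foot, 31 at the top), flange 42 mm across, 5 mm thick, and on that a round grip 30 mm across, 27 mm tall. Hangs in the rack. Point on its axis half-way up (31 mm over the foot, 1 mm above the flange's underside), z up. Seated, the flange rests on the rim, this point 58.5 mm above the flask's.
- pocket_1 (a point): Pocket of the carrier: centre of its floor (10 mm above the bench), between low rails 16 mm tall that leave 74 x 74 mm for a flask's base (67 mm along the pocket's x once locked); z up. The carrier is a fixed aluminium plate 350 mm long (its y) with three pockets in a row, 80 mm apart; any flask fits any pocket. The front rail (robot's side) is the steel clamp bar, driven by the lock screw.
- pocket_2 (a point): Pocket of the carrier: centre of its floor (10 mm above the bench), between low rails 16 mm tall that leave 74 x 74 mm for a flask's base (67 mm along the pocket's x once locked); z up. The carrier is a fixed aluminium plate 350 mm long (its y) with three pockets in a row, 80 mm apart; any flask fits any pocket. The front rail (robot's side) is the steel clamp bar, driven by the lock screw.
- pocket_3 (a point): Pocket of the carrier: centre of its floor (10 mm above the bench), between low rails 16 mm tall that leave 74 x 74 mm for a flask's base (67 mm along the pocket's x once locked); z up. The carrier is a fixed aluminium plate 350 mm long (its y) with three pockets in a row, 80 mm apart; any flask fits any pocket. The front rail (robot's side) is the steel clamp bar, driven by the lock screw.
- lock_screw (a joint): Lock screw in the grey block (90 x 72 mm, top 55 mm above the bench) at the carrier's right end, 100 mm from the nearest pocket's centre: upright cam screw. rad: starts between 0 and 0.25 (unlocked), grows as the screw turns clockwise seen from above, stop (fully locked) at 1.2. It turns stiffly (about 0.12 N m) and stays where it is left.
- socket (a point): Mouth of the lock screw's hex socket: on the screw's axis, in the top face of its head, 12 mm below the top of the block in a round recess 45 mm across. Socket 17.6 mm across flats, 18 mm deep below this point. The point turns with the screw: its x axis is square to one flat (a short dark mark on the head points along it); z up.
- key_handle (a point): Hex key, upright in the stand, tip down: this point is the centre of its grey paddle handle, 70 mm along the key's x, 22 mm along its y (grasp here), 34 mm tall, 92 mm above the tip. Below it a straight steel hex bar, 16 mm across flats, two flats square to the key's x axis; the last 5 mm taper. 0.2 kg. z points from tip to handle.
- key_tip (a point): Centre of the lower end of the hex key's bar, 92 mm below the handle's centre. Same axes as the handle's point.
- stand_mouth (a point): Key stand, fixed: black block 60 x 60 mm, top 65 mm above the bench, on a steel foot plate 110 x 90 mm. This point is the centre of the mouth of the round hole in its top, 21.5 mm across, 55 mm deep. The key's tip stands on the hole's floor, so its handle's centre is then 37 mm above this point. z up.
- stopper_rack: White rack 274 x 70 x 40 mm, fixed, with a row of four 34 mm holes through it at -99, -33, 33 and 99 mm along its x. Origin at the centre of its underside. A stopper hanging in a hole has its centre point 41 mm above the bench.
- moisture_can: Bystander: round metal sample can with lid, 59 mm across, 38 mm tall, origin under its centre.
- sample_tin: Bystander: round brass-coloured tin, 84 mm across, 52 mm tall, origin under its centre.
- pp_beaker: Bystander: milky plastic beaker, 98 x 110 mm, 64 mm tall, origin under its centre.

How it is judged:
By the outcome, as a careful person would: the job done as asked, in the order asked, and still so for the second after the job is handed in, with the robot touching nothing.
Of flask_a, flask_b, flask_c only 2 to 3 are there at a start; the rules pass over those that are not, and their reading is None.
At some moment in a run one of flask_a, flask_b, flask_c may be knocked a few centimetres aside while the robot is not near it.
It also fails if it takes over 210 s, if anything falls off the work surface, if the arm or the gripper's body presses on something with over 40 N, if the wrist force passes 120 N, or if a joint passes its speed limit or range.

## Working session

There is one attempt and no reset: what is moved stays moved. The work goes in short steps, Python scripts to look and compute and a tool call to move; the robot and the scene stay as the last step left them, time stands still between calls to the robot, and variables do not carry over. Pictures are saved under pics/ and viewed, at most 14 in all, crops included, and the job is handed in when it is done.

Besides the shell and the picture viewer there is one more tool, called after "Call:" by a JSON object that holds its "fn" and its "kwargs", one argument or row to a line. step_arm: Moves the arm, as the interface text tells. Its arguments: {"type":"object","properties":{"moves":{"type":"array","items":{"type":"array","items":{"type":"number"}}},"jaw":{"type":"number"},"newtons":{"type":"number"}},"required":["moves"]}

```bash
mkdir -p pics; ls; cat > h.py <<'E'
import numpy as np, cv2
from rig import arm
def cam(n,save=None):
    c=arm.read_camera(n)
    if save: cv2.imwrite('pics/'+save,c['frame'][:,:,::-1])
    return c
def f(c): return 240/np.tan(np.radians(c['vfov'])/2)
def ray(c,u,v,z):
    E=np.array(c['extrinsics']);d=E[:3,:3]@np.array([(u-c['cx'])/f(c),(v-c['cy'])/f(c),1])
    o=E[:3,3];return o+d*(z-o[2])/d[2]
def proj(c,p):
    E=np.array(c['extrinsics']);q=E[:3,:3].T@(np.array(p)-E[:3,3]);return q[:2]/q[2]*f(c)+[c['cx'],c['cy']]
E
python3 - <<'E'
from h import *
s=arm.observe();print({k:np.round(v,3) for k,v in s.items()},arm.grasp_offset)
for n in ['scene','side','wrist']:
    c=cam(n,n+'0.png');print(n,c['vfov'],c['cx'],c['cy'],np.round(c['extrinsics'],3).tolist())
E
```

```text
pics
{'time': np.float64(0.0), 'joints': array([ 2.590e-01,  3.860e-01,  7.000e-03, -1.000e-03, -1.194e+00,
       -2.590e-01]), 'qd': array([ 0.   ,  0.001, -0.001, -0.001,  0.001, -0.002]), 'effort': array([-1.0000e-03, -3.9229e+01,  1.8840e+01,  4.1860e+00, -5.0000e-03,
        0.0000e+00]), 'tcp_pos': array([0.625, 0.   , 0.404]), 'tcp_rot': array([ 3.139, -0.   , -1.571]), 'ft_force': array([ 0.03 , -0.752, -0.13 ]), 'torque': array([-0.004,  0.034,  0.007]), 'grasp_force': np.float64(0.0), 'gripper_width': np.float64(0.085)} 0.1547
scene 43.57511858183223 315.59345194603844 245.31863518793742 [[0.795, -0.395, 0.46, -0.176], [-0.607, -0.528, 0.594, -0.898], [0.008, -0.752, -0.66, 1.053], [0.0, 0.0, 0.0, 1.0]]
side 44.24038958469782 319.2327260036319 247.2361856532371 [[-0.9, -0.25, 0.357, -0.124], [-0.435, 0.495, -0.752, 1.239], [0.011, -0.832, -0.554, 1.012], [0.0, 0.0, 0.0, 1.0]]
wrist 69.84174507697601 325.80088762233106 245.99241224260376 [[-1.0, 0.001, -0.002, 0.625], [0.0, 0.952, 0.308, -0.078], [0.002, 0.308, -0.952, 0.374], [0.0, 0.0, 0.0, 1.0]]
```

View pics/scene0.png

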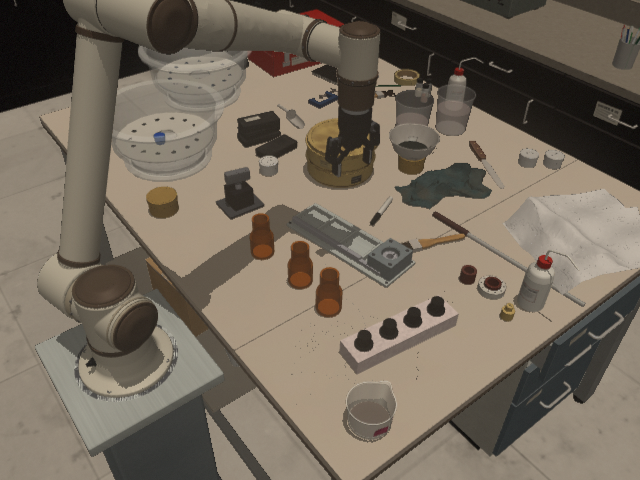

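View pics/side0.png

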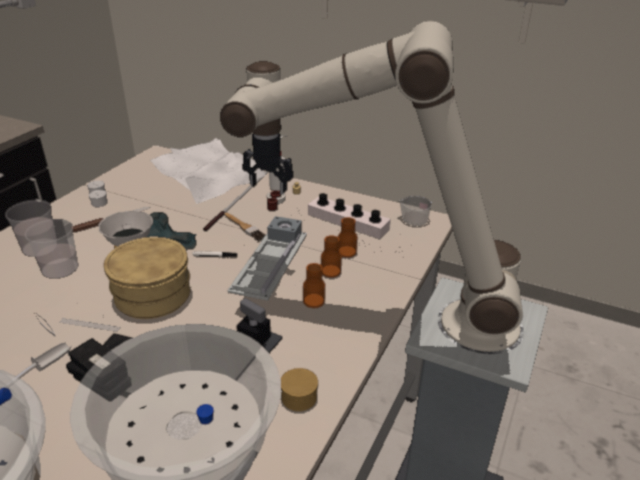

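View pics/wrist0.png

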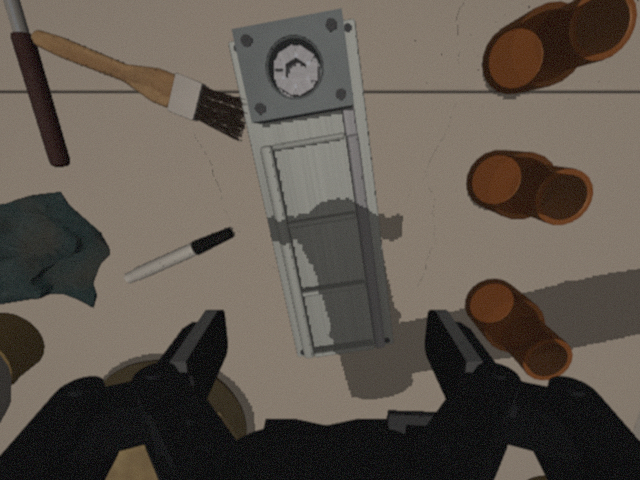

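The wrist picture shows the carrier (screw at about 296,70) and three flasks with rims near (605,25), (563,195) and (547,358). The scene picture shows the rack's stoppers at (365–437, 300–338) and the key stand at (238,190).

```bash
python3 - <<'E'
from h import *
W,S,D=cam('wrist'),cam('scene'),cam('side')
p=lambda n,c,u,v,z:print(n,np.round(ray(c,u,v,z)[:2],4))
# bottoms and rims in wrist
for u,v in [(516,58),(496,180),(490,302)]: p('base',W,u,v,0.0)
for u,v in [(605,25),(563,195),(547,358)]: p('rim',W,u,v,.115)
for u,v in [(262,220),(300,247),(329,274)]: p('rimS',S,u,v,.115)
for u,v in [(246,40),(332,28),(347,100),(260,108)]: p('scr',W,u,v,.055)
p('socket',W,296,70,.043)
for u,v in [(307,352),(387,341)]: p('end',W,u,v,.01)
# stopper dark blobs in scene
for nm,c,roi in [('S',S,(330,290,460,365)),('D',D,(300,185,400,235))]:
    x0,y0,x1,y1=roi;g=c['frame'][y0:y1,x0:x1].max(2)
    n,l,st,ce=cv2.connectedComponentsWithStats((g<60).astype(np.uint8))
    for i in range(1,n):
        if st[i,4]>40:
            x,y,w,h=st[i,:4]; p(f'stop{nm} {st[i].tolist()} top',c,x0+x+w/2,y0+y+ w*0.3,.072)
E
python3 - <<'E'
import cv2
a=cv2.imread('pics/scene0.png')[150:230,200:300];b=cv2.imread('pics/side0.png')[280:370,215:315]
c=cv2.imread('pics/scene0.png')[290:370,335:465]
cv2.imwrite('pics/z1.png',cv2.hconcat([cv2.resize(a,(400,400),interpolation=2),cv2.resize(b,(400,400),interpolation=2)]))
E
```

```text
base [ 0.4386 -0.1495]
base [ 0.4402 -0.032 ]
base [0.4252 0.1141]
rim [ 0.4404 -0.147 ]
rim [ 0.4443 -0.0349]
rim [0.4277 0.1102]
rimS [0.4296 0.1027]
rimS [ 0.4453 -0.0357]
rimS [ 0.4432 -0.1487]
scr [ 0.6891 -0.1521]
scr [ 0.6188 -0.1607]
scr [ 0.6057 -0.1068]
scr [ 0.6807 -0.1004]
socket [ 0.6497 -0.132 ]
end [0.6471 0.1773]
end [0.5489 0.1617]
stopS [98, 7, 17, 19, 253] top [ 0.6083 -0.3301]
stopS [74, 17, 18, 20, 268] top [ 0.5442 -0.3208]
stopS [50, 29, 18, 20, 274] top [ 0.4783 -0.3147]
stopS [25, 40, 18, 21, 284] top [ 0.415  -0.3056]
stopD [18, 9, 10, 11, 77] top [ 0.6007 -0.3114]
stopD [35, 14, 10, 12, 80] top [ 0.5369 -0.3062]
stopD [52, 20, 10, 11, 86] top [ 0.4724 -0.2951]
stopD [70, 26, 10, 11, 87] top [ 0.4072 -0.2858]
```

View pics/z1.png

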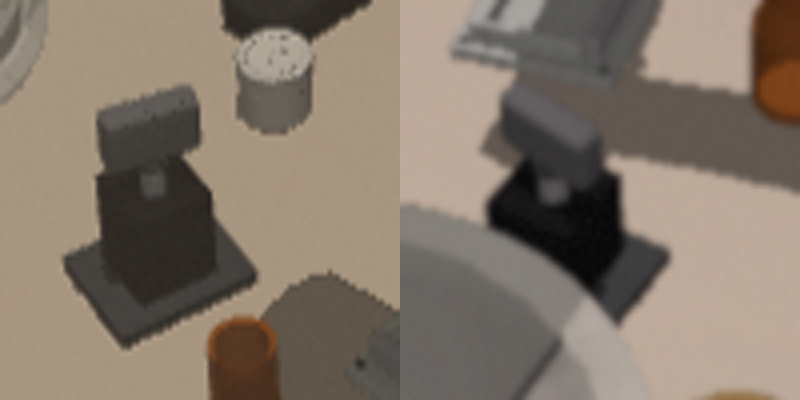

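```bash
python3 - <<'E'
from h import *
S,D=cam('scene'),cam('side')
p=lambda n,c,u,v,z:print(n,np.round(ray(c,u,v,z)[:2],4))
p('keyS',S,237,170.4,.119);p('keyD',D,253,307.5,.119)
p('e1',S,200+101/4,150+115/5,.119);p('e2',S,200+193/4,150+90/5,.119)
p('d1',D,215+517/4,280+95/4.444,.119);p('d2',D,215+590/4,280+150/4.444,.119)
p('standtopS',S,200+155/4,150+193/5,.065)
a=cv2.imread('pics/wrist0.png')[0:360,220:400]
a=cv2.rotate(a,cv2.ROTATE_90_COUNTERCLOCKWISE)
a=cv2.resize(a,None,fx=2.2,fy=2.2,interpolation=2);a=cv2.convertScaleAbs(a,alpha=1.4)
cv2.imwrite('pics/z2.png',a)
E
```

```text
keyS [0.492  0.3204]
keyD [0.4792 0.3288]
e1 [0.4598 0.3289]
e2 [0.5231 0.3119]
d1 [0.2955 0.2111]
d2 [0.2388 0.234 ]
standtopS [0.4872 0.3114]
```

View pics/z2.png

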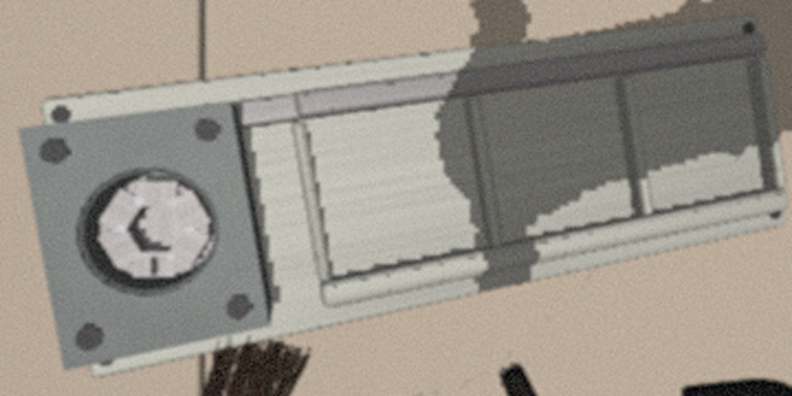

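```bash
python3 - <<'E'
from h import *
W=cam('wrist')
q=lambda x,y,z: ray(W,399-y/2.2,x/2.2,z)[:2]
R=lambda n,x,y,z:print(n,np.round(q(x,y,z),4))
for n,x,y,z in [('front R',312,120,.026),('front L',752,60,.026),('rear R',330,282,.026),('rear L',772,192,.026),
 ('d1',313,200,.026),('d2',481,170,.026),('d3',635,145,.026),('d4',766,122,.026),
 ('bolt',55,150,.055),('bolt',207,129,.055),('bolt',239,306,.055),('bolt',90,336,.055),
 ('recess',148,231,.055),('head',157,227,.043),('mark',155,266,.043)]: R(n,x,y,z)
E
```

```text
front R [ 0.6063 -0.0719]
front L [0.5706 0.1527]
rear R [ 0.6782 -0.0642]
rear L [0.6411 0.1651]
d1 [ 0.6417 -0.0715]
d2 [0.6287 0.0046]
d3 [0.6164 0.0844]
d4 [0.6035 0.1613]
bolt [ 0.6204 -0.163 ]
bolt [ 0.612  -0.1115]
bolt [ 0.6815 -0.0999]
bolt [ 0.6897 -0.1516]
recess [ 0.6511 -0.1322]
head [ 0.6506 -0.131 ]
mark [ 0.666  -0.1317]
```

```bash
cat >> h.py <<'E'
def amber(c):
    h=cv2.cvtColor(c['frame'],cv2.COLOR_RGB2HSV)
    m=((h[...,0]<16)&(h[...,1]>140)&(h[...,2]>35)).astype(np.uint8)
    return cv2.morphologyEx(m,cv2.MORPH_CLOSE,np.ones((5,5)))
def rims(c,z=.115,r=.022,amin=300):
    n,l,st,ce=cv2.connectedComponentsWithStats(amber(c));out=[]
    for i in range(1,n):
        if st[i,4]<amin: continue
        v,u=np.nonzero(l==i);P=np.array([ray(c,a,b,z)[:2] for a,b in zip(u,v)])
        o=np.array(c['extrinsics'])[:2,3];d=P.mean(0)-o;d/=np.linalg.norm(d);t=np.array([-d[1],d[0]])
        far=np.percentile(P@d,99.8)-r;lat=P@t;lat=lat[(P@d)>far-.01]
        out.append((far*d+(lat.min()+lat.max())/2*t, lat.max()-lat.min(), st[i].tolist()))
    return out
def pr(c,**k):
    for o in rims(c,**k): print(np.round(o[0],4),round(o[1],4),o[2])
E
python3 - <<'E'
from h import *
pr(cam('wrist'));print();pr(cam('scene'),amin=150)
E
```

```text
[ 0.4435 -0.1462] 0.0395 [484, 0, 153, 94, 9470]
[ 0.4454 -0.0339] 0.0417 [468, 151, 125, 73, 6658]
[0.4283 0.1101] 0.0412 [467, 280, 105, 99, 5660]

[1.3916 1.1583] 0.0725 [301, 9, 42, 18, 284]
[1.0022 0.91  ] 0.1449 [249, 51, 72, 25, 832]
[0.4274 0.1077] 0.0403 [250, 214, 24, 45, 854]
[ 0.4442 -0.0353] 0.0403 [288, 241, 25, 48, 927]
[ 0.8677 -0.4143] 0.0289 [537, 255, 15, 14, 157]
[ 0.4421 -0.1501] 0.0406 [316, 267, 26, 50, 987]
```

Call:
{"fn": "step_arm", "kwargs": {
  "moves": [
    [-4, 2.2, -0.8, 0, 0, 0.04],
    [-4, 2.2, -0.8, 0, 0, 0.04],
    [-4, 2.2, -0.8, 0, 0, 0.04],
    [-4, 2.2, -0.8, 0, 0, 0.04],
    [-3.7, 2, -0.8, 0, 0, 0],
    [0, 0, 0, 0, 0, 0],
    [0, 0, 0, 0, 0, 0]
  ],
  "jaw": -1
}}

```text
time: 1.25
tcp_pos: [0.4275, 0.1085, 0.3653]
tcp_rot: [-3.14, 0.0, -1.408]
ft_force: [-0.5, 0.4, 0.3]
gripper_width: 0.085
grasp_force: 0.0
```

```bash
python3 - <<'E'
from h import *
c=cam('wrist','w1.png');pr(c);s=arm.observe();print(s['tcp_pos'],s['tcp_rot'])
E
```

```text
[ 0.4431 -0.019 ] 0.047 [294, 0, 84, 94, 4983]
[0.4274 0.1099] 0.0459 [290, 192, 72, 97, 5359]
[0.42832057 0.10836362 0.3654101 ] [-3.13975250e+00  3.91040123e-04 -1.40982226e+00]
```

View pics/w1.png

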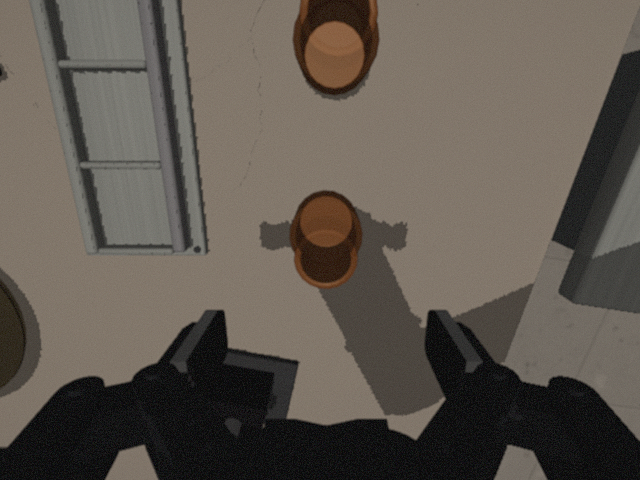

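Flask a's rim shows at (326,260), directly under the gripper. I'll descend and grip.

Call:
{"fn": "step_arm", "kwargs": {
  "moves": [
    [0, 0.15, -3, 0, 0, 0],
    [0, 0, -3, 0, 0, 0],
    [0, 0, -3, 0, 0, 0],
    [0, 0, -2.2, 0, 0, 0],
    [0, 0, 0, 0, 0, 0],
    [0, 0, 0, 0, 0, 0]
  ]
}}

```text
time: 1.9
tcp_pos: [0.4292, 0.1095, 0.253]
tcp_rot: [-3.141, -0.0, -1.412]
ft_force: [0.2, -0.1, 0.0]
gripper_width: 0.0855
grasp_force: 0.0
```

Call:
{"fn": "step_arm", "kwargs": {
  "moves": [
    [0, 0, 0, 0, 0, 0],
    [0, 0, 0, 0, 0, 0],
    [0, 0, 0, 0, 0, 0],
    [0, 0, 0, 0, 0, 0],
    [0, 0, 0, 0, 0, 0],
    [0, 0, 0, 0, 0, 0],
    [0, 0, 0, 0, 0, 0],
    [0, 0, 0, 0, 0, 0]
  ],
  "jaw": 1,
  "newtons": 40
}}

```text
time: 2.7
tcp_pos: [0.4282, 0.1097, 0.2539]
tcp_rot: [-3.14, 0.0, -1.41]
ft_force: [-1.9, 0.4, 5.8]
gripper_width: 0.0428
grasp_force: 40.4
```

Call:
{"fn": "step_arm", "kwargs": {
  "moves": [
    [0, 0, 1, 0, 0, 0],
    [0, 0, 2, 0, 0, 0],
    [0, 0, 2, 0, 0, 0],
    [3, 0.2, 0, 0, 0, 0],
    [3, 0.2, 0, 0, 0, 0],
    [0, 0, 0, 0, 0, 0]
  ]
}}

```text
time: 3.3
tcp_pos: [0.4908, 0.1142, 0.3034]
tcp_rot: [-3.138, 0.001, -1.411]
ft_force: [-0.7, -0.0, -2.2]
gripper_width: 0.0426
grasp_force: 41.8
```

```bash
python3 - <<'E'
from h import *
s=arm.observe();p=s['tcp_pos'];print(p,s['tcp_rot'],s['gripper_width'],s['grasp_force'])
c=cam('wrist','w2.png');pr(c,z=p[2]-.253+.115)
E
```

```text
[0.49078368 0.11420583 0.30339025] [-3.13784186e+00  7.44295913e-04 -1.41148920e+00] 0.042579470120318284 41.82528301142156
[0.4727 0.0027] 0.0275 [386, 0, 167, 91, 9977]
[0.491  0.1143] 0.0432 [268, 215, 117, 193, 17996]
```

Call:
{"fn": "step_arm", "kwargs": {
  "moves": [
    [3, 0.3, 0, 0, 0, 0],
    [3, 0.3, 0, 0, 0, 0],
    [3, 0.3, 0, 0, 0, 0],
    [2.8, 0.2, 0, 0, 0, 0],
    [0, 0, 0, 0, 0, 0],
    [0, 0, 0, 0, 0, 0]
  ]
}}

```text
time: 3.95
tcp_pos: [0.6052, 0.1243, 0.3017]
tcp_rot: [3.138, -0.0, -1.412]
ft_force: [-0.2, -0.9, -3.0]
gripper_width: 0.0431
grasp_force: 42.3
```

```bash
python3 - <<'E'
from h import *
c=cam('wrist','w2.png');s=arm.observe();print(s['tcp_pos'],s['tcp_rot'])
E
```

```text
[0.60476175 0.12428121 0.30198116] [ 3.13859307e+00 -1.65648582e-04 -1.41117771e+00]
```

View pics/w2.png

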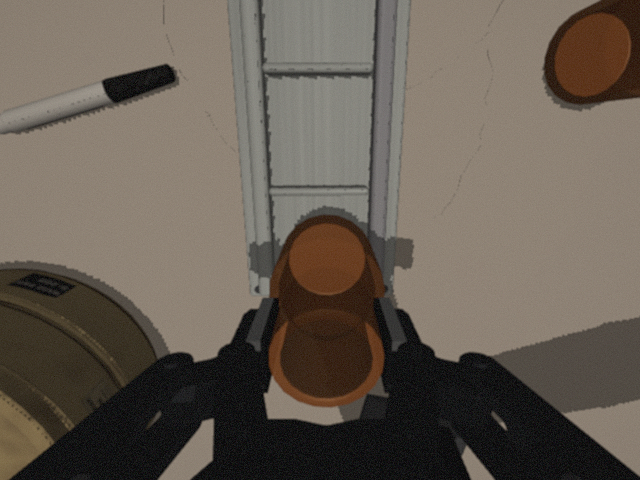

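Call:
{"fn": "step_arm", "kwargs": {
  "moves": [
    [0.4, 0.1, -1, 0, 0, 0],
    [0, 0, -1, 0, 0, 0],
    [0, 0, -0.8, 0, 0, 0],
    [0, 0, -0.6, 0, 0, 0],
    [0, 0, -0.4, 0, 0, 0],
    [0, 0, 0, 0, 0, 0],
    [0, 0, 0, 0, 0, 0]
  ]
}}

```text
time: 4.7
tcp_pos: [0.6101, 0.1256, 0.2648]
tcp_rot: [-3.141, 0.0, -1.411]
ft_force: [0.5, 0.4, -2.4]
gripper_width: 0.0425
grasp_force: 42.3
```

Call:
{"fn": "step_arm", "kwargs": {
  "moves": [
    [0, 0, -0.15, 0, 0, 0],
    [0, 0, 0, 0, 0, 0],
    [0, 0, 0, 0, 0, 0]
  ]
}}

```text
time: 5.0
tcp_pos: [0.6101, 0.1256, 0.264]
tcp_rot: [-3.14, 0.0, -1.411]
ft_force: [-1.5, 0.4, 1.9]
gripper_width: 0.0429
grasp_force: 42.7
```

Call:
{"fn": "step_arm", "kwargs": {
  "moves": [
    [0, 0, 0, 0, 0, 0],
    [0, 0, 0, 0, 0, 0],
    [0, 0, 0, 0, 0, 0],
    [0, 0, 0, 0, 0, 0],
    [0, 0, 0, 0, 0, 0],
    [0, 0, 0, 0, 0, 0],
    [0, 0, 1, 0, 0, 0],
    [0, 0, 3, 0, 0, 0],
    [0, 0, 4, 0, 0, 0],
    [0, 0, 3, 0, 0, 0]
  ],
  "jaw": -1
}}

```text
time: 6.0
tcp_pos: [0.6102, 0.1255, 0.3765]
tcp_rot: [-3.138, 0.0, -1.41]
ft_force: [-0.1, 0.3, 0.2]
gripper_width: 0.0852
grasp_force: 0.0
```

Call:
{"fn": "step_arm", "kwargs": {
  "moves": [
    [-4, -4, 0, 0, 0, -0.03],
    [-4, -4, 0, 0, 0, -0.03],
    [-4, -4, 0, 0, 0, -0.03],
    [-3, -4, 0, 0, 0, -0.03],
    [-1.5, 0, 0, 0, 0, -0.04],
    [0, 0, 0, 0, 0, 0],
    [0, 0, 0, 0, 0, 0]
  ]
}}

```text
time: 6.7
tcp_pos: [0.4592, -0.0205, 0.3743]
tcp_rot: [-3.139, 0.0, -1.57]
ft_force: [0.2, -0.1, -0.0]
gripper_width: 0.0855
grasp_force: 0.0
```

```bash
python3 - <<'E'
from h import *
c=cam('wrist');pr(c);s=arm.observe();print(s['tcp_pos'],s['tcp_rot'])
c=cam('scene');pr(c,amin=400);print('z.125');pr(c,z=.125,amin=400)
E
```

```text
[ 0.4432 -0.1464] 0.0474 [309, 7, 82, 107, 4848]
[ 0.4441 -0.0348] 0.0471 [310, 174, 70, 89, 4845]
[0.5887 0.0611] 0.0072 [143, 326, 40, 43, 367]
[ 0.45968617 -0.02016033  0.37397471] [-3.13962678e+00  2.76228525e-04 -1.56958594e+00]
[1.379  1.1523] 0.102 [246, 9, 99, 56, 3605]
[0.6082 0.1394] 0.0186 [304, 182, 22, 44, 593]
[ 0.4442 -0.0353] 0.0402 [288, 241, 25, 48, 927]
[ 0.4421 -0.1501] 0.0406 [316, 267, 26, 50, 988]
z.125
[1.3623 1.1303] 0.1009 [246, 9, 99, 56, 3605]
[0.5996 0.1282] 0.0184 [304, 182, 22, 44, 593]
[ 0.4374 -0.0447] 0.0398 [288, 241, 25, 48, 927]
[ 0.4354 -0.1583] 0.0402 [316, 267, 26, 50, 988]
```

Call:
{"fn": "step_arm", "kwargs": {
  "moves": [
    [-1.55, -1.45, -1, 0, 0, 0],
    [0, 0, -3, 0, 0, 0],
    [0, 0, -3, 0, 0, 0],
    [0, 0, -3, 0, 0, 0],
    [0, 0, -1.8, 0, 0, 0],
    [0, 0, 0, 0, 0, 0],
    [0, 0, 0, 0, 0, 0]
  ]
}}

```text
time: 7.5
tcp_pos: [0.4445, -0.0345, 0.2553]
tcp_rot: [3.141, -0.0, -1.569]
ft_force: [0.6, 1.0, -0.2]
gripper_width: 0.0853
grasp_force: 0.0
```

Call:
{"fn": "step_arm", "kwargs": {
  "moves": [
    [0, 0, 0, 0, 0, 0],
    [0, 0, 0, 0, 0, 0],
    [0, 0, 0, 0, 0, 0],
    [0, 0, 0, 0, 0, 0],
    [0, 0, 0, 0, 0, 0],
    [0, 0, 0, 0, 0, 0],
    [0, 0, 0, 0, 0, 0]
  ],
  "jaw": 1
}}

```text
time: 8.2
tcp_pos: [0.4439, -0.0349, 0.2563]
tcp_rot: [-3.139, 0.0, -1.57]
ft_force: [0.3, 0.3, 5.8]
gripper_width: 0.0431
grasp_force: 40.6
```

Call:
{"fn": "step_arm", "kwargs": {
  "moves": [
    [0, 0, 1, 0, 0, 0],
    [0, 0, 2, 0, 0, 0],
    [0, 0, 2, 0, 0, 0],
    [3, 1.5, 0, 0, 0, 0.04],
    [3, 1.5, 0, 0, 0, 0.04],
    [3, 1.5, 0, 0, 0, 0.04],
    [3, 1.5, 0, 0, 0, 0.04],
    [3, 1.2, 0, 0, 0, 0],
    [2.8, 0.9, 0, 0, 0, 0],
    [0, 0, 0, 0, 0, 0],
    [0, 0, 0, 0, 0, 0]
  ]
}}

```text
time: 9.3
tcp_pos: [0.6211, 0.0459, 0.3041]
tcp_rot: [3.138, 0.0, -1.411]
ft_force: [-0.1, 0.3, -2.9]
gripper_width: 0.043
grasp_force: 41.7
```

```bash
python3 - <<'E'
from h import *
s=arm.observe();p=s['tcp_pos'];print(p,s['tcp_rot'])
c=cam('wrist');pr(c,z=p[2]-.256+.115)
E
```

```text
[0.6210625  0.04593392 0.30406325] [ 3.13845112e+00  2.60819931e-04 -1.41134469e+00]
[ 0.5702 -0.0665] 0.0171 [585, 0, 55, 53, 2587]
[0.6186 0.057 ] 0.0435 [269, 215, 115, 210, 18938]
```

Call:
{"fn": "step_arm", "kwargs": {
  "moves": [
    [0.1, 0, -1, 0, 0, 0],
    [0, 0, -1, 0, 0, 0],
    [0, 0, -1, 0, 0, 0],
    [0, 0, -0.6, 0, 0, 0],
    [0, 0, -0.3, 0, 0, 0],
    [0, 0, 0, 0, 0, 0],
    [0, 0, 0, 0, 0, 0]
  ]
}}

```text
time: 10.05
tcp_pos: [0.6224, 0.0459, 0.2664]
tcp_rot: [3.142, -0.0, -1.411]
ft_force: [-1.7, -0.5, -0.6]
gripper_width: 0.0431
grasp_force: 41.9
```

Call:
{"fn": "step_arm", "kwargs": {
  "moves": [
    [0, 0, 0, 0, 0, 0],
    [0, 0, 0, 0, 0, 0],
    [0, 0, 0, 0, 0, 0],
    [0, 0, 0, 0, 0, 0],
    [0, 0, 0, 0, 0, 0],
    [0, 0, 0, 0, 0, 0],
    [0, 0, 1, 0, 0, 0],
    [0, 0, 3, 0, 0, 0],
    [0, 0, 4, 0, 0, 0],
    [0, 0, 3, 0, 0, 0]
  ],
  "jaw": -1
}}

```text
time: 11.05
tcp_pos: [0.6226, 0.0459, 0.3795]
tcp_rot: [-3.139, -0.0, -1.41]
ft_force: [0.2, -0.1, 0.1]
gripper_width: 0.0855
grasp_force: 0.0
```

Call:
{"fn": "step_arm", "kwargs": {
  "moves": [
    [-4, -4, 0, 0, 0, -0.03],
    [-4, -4, 0, 0, 0, -0.03],
    [-4, -4, 0, 0, 0, -0.03],
    [-4, -4, 0, 0, 0, -0.03],
    [-1.8, -3.3, 0, 0, 0, -0.04],
    [0, 0, 0, 0, 0, 0],
    [0, 0, 0, 0, 0, 0]
  ]
}}

```text
time: 11.75
tcp_pos: [0.4627, -0.1291, 0.3773]
tcp_rot: [-3.139, -0.0, -1.572]
ft_force: [-0.1, 1.0, -0.0]
gripper_width: 0.0851
grasp_force: 0.0
```

```bash
python3 - <<'E'
from h import *
c=cam('wrist');pr(c);s=arm.observe();print(s['tcp_pos'],s['tcp_rot'])
E
```

```text
[ 0.4433 -0.149 ] 0.0474 [315, 168, 71, 86, 4712]
[0.6276 0.0597] 0.033 [115, 446, 39, 25, 618]
[ 0.46325067 -0.1284819   0.37702399] [-3.13974144e+00 -2.68350967e-05 -1.57088251e+00]
```

Call:
{"fn": "step_arm", "kwargs": {
  "moves": [
    [-1.95, -2.05, -1, 0, 0, 0],
    [0, 0, -3, 0, 0, 0],
    [0, 0, -3, 0, 0, 0],
    [0, 0, -3, 0, 0, 0],
    [0, 0, -2.1, 0, 0, 0],
    [0, 0, 0, 0, 0, 0],
    [0, 0, 0, 0, 0, 0]
  ]
}}

```text
time: 12.5
tcp_pos: [0.4446, -0.1483, 0.2555]
tcp_rot: [-3.142, -0.0, -1.569]
ft_force: [0.8, 0.5, -0.3]
gripper_width: 0.0854
grasp_force: 0.0
```

Call:
{"fn": "step_arm", "kwargs": {
  "moves": [
    [0, 0, 0, 0, 0, 0],
    [0, 0, 0, 0, 0, 0],
    [0, 0, 0, 0, 0, 0],
    [0, 0, 0, 0, 0, 0],
    [0, 0, 0, 0, 0, 0],
    [0, 0, 0, 0, 0, 0],
    [0, 0, 0, 0, 0, 0]
  ],
  "jaw": 1
}}

```text
time: 13.2
tcp_pos: [0.4437, -0.149, 0.2564]
tcp_rot: [-3.14, -0.0, -1.571]
ft_force: [-2.0, 0.3, 5.7]
gripper_width: 0.043
grasp_force: 40.3
```

Call:
{"fn": "step_arm", "kwargs": {
  "moves": [
    [0, 0, 1, 0, 0, 0],
    [0, 0, 2, 0, 0, 0],
    [0, 0, 2, 0, 0, 0],
    [3, 2, 0, 0, 0, 0.04],
    [3, 2, 0, 0, 0, 0.04],
    [3, 2, 0, 0, 0, 0.04],
    [3, 2, 0, 0, 0, 0.04],
    [3, 2, 0, 0, 0, 0],
    [3, 1.5, 0, 0, 0, 0],
    [1.2, 0, 0, 0, 0, 0],
    [0, 0, 0, 0, 0, 0],
    [0, 0, 0, 0, 0, 0]
  ]
}}

```text
time: 14.4
tcp_pos: [0.6349, -0.0341, 0.3046]
tcp_rot: [3.14, 0.0, -1.411]
ft_force: [-0.6, 0.2, -2.0]
gripper_width: 0.0424
grasp_force: 41.4
```

```bash
python3 - <<'E'
from h import *
s=arm.observe();p=s['tcp_pos'];print(p,s['tcp_rot'],s['gripper_width'])
E
```

```text
[ 0.63490694 -0.03406991  0.30463502] [ 3.13954467e+00  4.40662959e-04 -1.41127705e+00] 0.042389341301474016
```

Call:
{"fn": "step_arm", "kwargs": {
  "moves": [
    [0, 0.1, -1, 0, 0, 0],
    [0, 0, -1, 0, 0, 0],
    [0, 0, -1, 0, 0, 0],
    [0, 0, -0.6, 0, 0, 0],
    [0, 0, -0.3, 0, 0, 0],
    [0, 0, 0, 0, 0, 0],
    [0, 0, 0, 0, 0, 0]
  ]
}}

```text
time: 15.1
tcp_pos: [0.6353, -0.0331, 0.2666]
tcp_rot: [3.141, -0.0, -1.411]
ft_force: [-1.6, -0.8, 1.4]
gripper_width: 0.043
grasp_force: 41.8
```

Call:
{"fn": "step_arm", "kwargs": {
  "moves": [
    [0, 0, 0, 0, 0, 0],
    [0, 0, 0, 0, 0, 0],
    [0, 0, 0, 0, 0, 0],
    [0, 0, 0, 0, 0, 0],
    [0, 0, 0, 0, 0, 0],
    [0, 0, 0, 0, 0, 0],
    [0, 0, 1, 0, 0, 0],
    [0, 0, 3, 0, 0, 0],
    [0, 0, 4, 0, 0, 0],
    [0, 0, 3, 0, 0, 0]
  ],
  "jaw": -1
}}

```text
time: 16.1
tcp_pos: [0.6357, -0.033, 0.3796]
tcp_rot: [-3.138, -0.001, -1.41]
ft_force: [0.8, 0.5, -0.4]
gripper_width: 0.0854
grasp_force: 0.0
```

Call:
{"fn": "step_arm", "kwargs": {
  "moves": [
    [-2.5, -3.2, 0, 0, 0, 0.14],
    [-2.5, -3.2, 0, 0, 0, 0.14],
    [-2.5, -3.2, 0, 0, 0, 0.14],
    [-2.5, -3.2, 0, 0, 0, 0.14],
    [-2.5, -3.2, 0, 0, 0, 0.14],
    [-2.5, -3.2, 0, 0, 0, 0.14],
    [-2.5, -3.2, 0, 0, 0, 0.14],
    [-2.5, -3.2, 0, 0, 0, 0.14],
    [0, 0, 0, 0, 0, 0.14],
    [0, 0, 0, 0, 0, 0],
    [0, 0, 0, 0, 0, 0]
  ]
}}

```text
time: 17.2
tcp_pos: [0.4356, -0.2889, 0.3768]
tcp_rot: [3.141, -0.001, -0.154]
ft_force: [-0.3, 0.2, 0.7]
gripper_width: 0.0855
grasp_force: 0.0
```

```bash
python3 - <<'E'
from h import *
c=cam('wrist','w3.png');s=arm.observe();print(s['tcp_pos'],s['tcp_rot'])
c=cam('scene','s3.png')
E
```

```text
[ 0.43582365 -0.2886335   0.3766585 ] [ 3.14148476e+00 -8.01068956e-04 -1.52494420e-01]
```

View pics/w3.png

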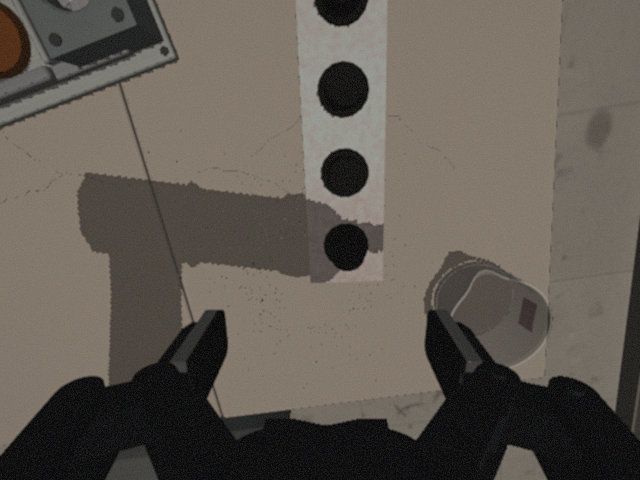

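```bash
cat >> h.py <<'E'
def darks(c,roi,z=.045,th=45,amin=400):
    x0,y0,x1,y1=roi;g=c['frame'][y0:y1,x0:x1].max(2)
    m=cv2.morphologyEx((g<th).astype(np.uint8),cv2.MORPH_OPEN,np.ones((5,5)))
    n,l,st,ce=cv2.connectedComponentsWithStats(m)
    return [(ray(c,x0+st[i,0]+(st[i,2]-1)/2,y0+st[i,1]+(st[i,3]-1)/2,z)[:2],st[i].tolist()) for i in range(1,n) if st[i,4]>amin]
E
python3 - <<'E'
from h import *
c=cam('wrist')
for p,s in darks(c,(300,0,386,285)): print(np.round(p,4),s)
E
```

```text
[ 0.5993 -0.3254] [17, 0, 51, 25, 994]
[ 0.5458 -0.3197] [20, 63, 49, 54, 2092]
[ 0.4806 -0.3116] [23, 150, 45, 46, 1660]
[ 0.4133 -0.3039] [25, 225, 44, 45, 1558]
```

Call:
{"fn": "step_arm", "kwargs": {
  "moves": [
    [2.25, -1.2, -2, 0, 0, 0.03],
    [2.2, -1.1, -3, 0, 0, 0],
    [0, 0, -3, 0, 0, 0],
    [0, 0, -3, 0, 0, 0],
    [0, 0, -3, 0, 0, 0],
    [0, 0, -1.4, 0, 0, 0],
    [0, 0, 0, 0, 0, 0],
    [0, 0, 0, 0, 0, 0]
  ]
}}

```text
time: 18.15
tcp_pos: [0.4808, -0.3117, 0.2225]
tcp_rot: [3.141, -0.0, -0.12]
ft_force: [-0.4, 0.2, 1.1]
gripper_width: 0.0853
grasp_force: 0.0
```

Call:
{"fn": "step_arm", "kwargs": {
  "moves": [
    [0, 0, 0, 0, 0, 0],
    [0, 0, 0, 0, 0, 0],
    [0, 0, 0, 0, 0, 0],
    [0, 0, 0, 0, 0, 0],
    [0, 0, 0, 0, 0, 0],
    [0, 0, 0, 0, 0, 0],
    [0, 0, 0, 0, 0, 0],
    [0, 0, 0, 0, 0, 0],
    [0, 0, 0, 0, 0, 0]
  ],
  "jaw": 1
}}

```text
time: 19.05
tcp_pos: [0.4803, -0.3121, 0.2231]
tcp_rot: [3.141, -0.001, -0.121]
ft_force: [-1.0, 1.4, 5.8]
gripper_width: 0.0287
grasp_force: 39.6
```

Call:
{"fn": "step_arm", "kwargs": {
  "moves": [
    [0, 0, 1, 0, 0, 0],
    [0, 0, 2, 0, 0, 0],
    [0, 0, 3, 0, 0, 0],
    [0, 0, 4, 0, 0, 0],
    [0, 0, 4, 0, 0, 0],
    [0, 0, 0, 0, 0, 0],
    [0, 0, 0, 0, 0, 0]
  ]
}}

```text
time: 19.75
tcp_pos: [0.4797, -0.3118, 0.3633]
tcp_rot: [-3.141, -0.002, -0.121]
ft_force: [-0.4, 0.3, -1.2]
gripper_width: 0.0288
grasp_force: 39.4
```

```bash
python3 - <<'E'
from h import *
s=arm.observe();print(s['tcp_pos'],s['tcp_rot'],s['gripper_width'])
c=cam('wrist','w4.png')
E
```

```text
[ 0.47968746 -0.31184649  0.36333603] [-3.14139820e+00 -2.36741907e-03 -1.21272886e-01] 0.02875601372021066
```

View pics/w4.png

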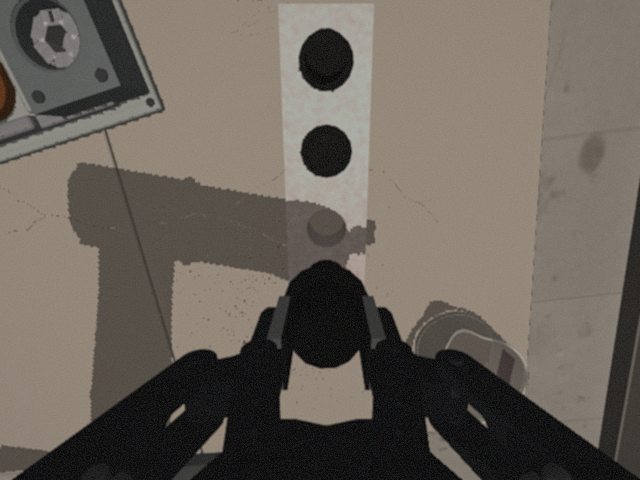

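```bash
python3 - <<'E'
from h import *
for n in('scene','side'):
  print(n);pr(cam(n,n+'4.png'),z=.125,amin=200)
E
```

```text
scene
[1.3688 1.1356] 0.0967 [246, 8, 99, 58, 3147]
[0.6106 0.1253] 0.0404 [304, 182, 68, 72, 2498]
side
[ 0.6259 -0.0231] 0.0374 [242, 218, 41, 69, 1651]
```

Call:
{"fn": "step_arm", "kwargs": {
  "moves": [
    [2, 3.5, 0, 0, 0, 0],
    [2, 3.5, 0, 0, 0, 0],
    [2, 3.5, 0, 0, 0, 0],
    [2, 3.5, 0, 0, 0, 0],
    [2, 3.5, 0, 0, 0, 0],
    [2, 3.5, 0, 0, 0, 0],
    [2, 3.5, 0, 0, 0, 0],
    [1.5, 3.4, 0, 0, 0, 0],
    [0, 0, 0, 0, 0, 0],
    [0, 0, 0, 0, 0, 0]
  ]
}}

```text
time: 20.9
tcp_pos: [0.6351, -0.0321, 0.3603]
tcp_rot: [3.141, 0.004, -0.119]
ft_force: [0.4, 0.1, -1.6]
gripper_width: 0.0284
grasp_force: 39.6
```

```bash
python3 - <<'E'
from h import *
s=arm.observe();print(s['tcp_pos'],s['tcp_rot'],s['gripper_width'])
c=cam('wrist','w5.png');pr(c,z=.125)
E
```

```text
[ 0.63506548 -0.03212764  0.36026531] [ 3.14059764  0.00355587 -0.11925216] 0.028407866739967303
[ 0.6492 -0.0337] 0.0464 [289, 192, 75, 85, 4650]
[0.6107 0.1254] 0.0418 [66, 214, 211, 137, 15375]
```

View pics/w5.png

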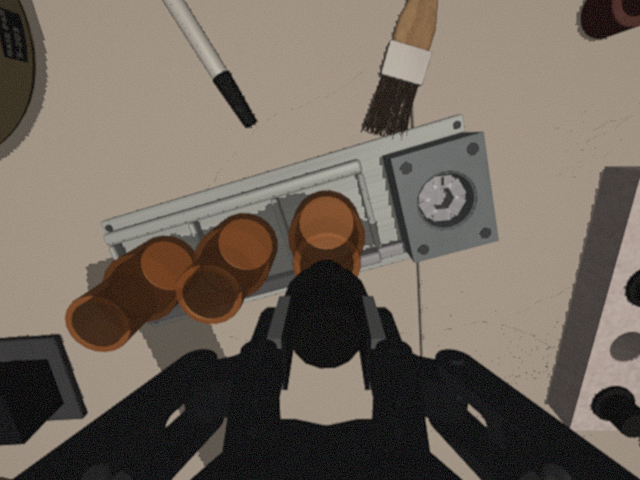

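Call:
{"fn": "step_arm", "kwargs": {
  "moves": [
    [0.05, -0.1, -1, 0, 0, 0],
    [0, 0, -1, 0, 0, 0],
    [0, 0, -0.8, 0, 0, 0],
    [0, 0, -0.7, 0, 0, 0],
    [0, 0, -0.7, 0, 0, 0],
    [0, 0, -0.7, 0, 0, 0],
    [0, 0, 0, 0, 0, 0]
  ]
}}

```text
time: 21.65
tcp_pos: [0.6352, -0.034, 0.3118]
tcp_rot: [3.141, 0.002, -0.121]
ft_force: [0.2, -0.3, 0.1]
gripper_width: 0.0284
grasp_force: 39.6
```

Call:
{"fn": "step_arm", "kwargs": {
  "moves": [
    [0, 0, -0.2, 0, 0, 0],
    [0, 0, -0.2, 0, 0, 0],
    [0, 0, 0, 0, 0, 0]
  ]
}}

```text
time: 21.95
tcp_pos: [0.6354, -0.0339, 0.3092]
tcp_rot: [-3.141, 0.0, -0.121]
ft_force: [-0.5, -0.4, -1.0]
gripper_width: 0.0288
grasp_force: 39.6
```

Call:
{"fn": "step_arm", "kwargs": {
  "moves": [
    [0, 0, -0.15, 0, 0, 0],
    [0, 0, -0.1, 0, 0, 0],
    [0, 0, 0, 0, 0, 0]
  ]
}}

```text
time: 22.25
tcp_pos: [0.6357, -0.0338, 0.3083]
tcp_rot: [-3.141, -0.002, -0.12]
ft_force: [-2.3, 2.2, 4.8]
gripper_width: 0.0288
grasp_force: 40.1
```

Call:
{"fn": "step_arm", "kwargs": {
  "moves": [
    [0, 0, 0, 0, 0, 0],
    [0, 0, 0, 0, 0, 0],
    [0, 0, 0, 0, 0, 0],
    [0, 0, 0, 0, 0, 0],
    [0, 0, 0, 0, 0, 0],
    [0, 0, 1, 0, 0, 0],
    [0, 0, 2.5, 0, 0, 0],
    [0, 0, 3, 0, 0, 0],
    [0, 0, 0, 0, 0, 0]
  ],
  "jaw": -0.5
}}

```text
time: 23.15
tcp_pos: [0.6366, -0.034, 0.3778]
tcp_rot: [-3.14, -0.011, -0.12]
ft_force: [0.9, -0.1, 0.8]
gripper_width: 0.0643
grasp_force: 0.0
```

Call:
{"fn": "step_arm", "kwargs": {
  "moves": [
    [-1.1, -3.5, 0, 0, 0, 0],
    [-1.1, -3.5, 0, 0, 0, 0],
    [-1.1, -3.5, 0, 0, 0, 0],
    [-1.1, -3.5, 0, 0, 0, 0],
    [-1.1, -3.5, 0, 0, 0, 0],
    [-1.1, -3.5, 0, 0, 0, 0],
    [-1.1, -3.5, 0, 0, 0, 0],
    [-1.3, -4.1, 0, 0, 0, 0],
    [0, 0, 0, 0, 0, 0],
    [0, 0, 0, 0, 0, 0]
  ],
  "jaw": -1
}}

```text
time: 24.15
tcp_pos: [0.545, -0.3208, 0.3718]
tcp_rot: [-3.141, -0.0, -0.123]
ft_force: [0.6, 0.9, -0.5]
gripper_width: 0.0857
grasp_force: 0.0
```

```bash
python3 - <<'E'
from h import *
s=arm.observe();print(s['tcp_pos'],s['tcp_rot'],s['gripper_width'])
c=cam('wrist','w6.png')
for p,q in darks(c,(270,0,390,290)): print(np.round(p,4),q)
E
```

```text
[ 0.54501431 -0.32082136  0.37181708] [-3.14146559e+00 -1.73728031e-04 -1.22974912e-01] 0.08573209125880453
[ 0.612  -0.3271] [31, 125, 47, 49, 1815]
[ 0.5448 -0.3196] [33, 205, 45, 46, 1631]
```

Call:
{"fn": "step_arm", "kwargs": {
  "moves": [
    [0, 0.1, -3, 0, 0, 0],
    [0, 0, -3.5, 0, 0, 0],
    [0, 0, -3.5, 0, 0, 0],
    [0, 0, -3, 0, 0, 0],
    [0, 0, -1.9, 0, 0, 0],
    [0, 0, 0, 0, 0, 0],
    [0, 0, 0, 0, 0, 0]
  ]
}}

```text
time: 24.9
tcp_pos: [0.5464, -0.3181, 0.2233]
tcp_rot: [3.141, -0.0, -0.119]
ft_force: [0.4, 0.1, 1.0]
gripper_width: 0.0852
grasp_force: 0.0
```

Call:
{"fn": "step_arm", "kwargs": {
  "moves": [
    [0, 0, 0, 0, 0, 0],
    [0, 0, 0, 0, 0, 0],
    [0, 0, 0, 0, 0, 0],
    [0, 0, 0, 0, 0, 0],
    [0, 0, 0, 0, 0, 0],
    [0, 0, 0, 0, 0, 0],
    [0, 0, 0, 0, 0, 0],
    [0, 0, 0, 0, 0, 0],
    [0, 0, 0, 0, 0, 0]
  ],
  "jaw": 1
}}

```text
time: 25.8
tcp_pos: [0.5458, -0.3191, 0.2237]
tcp_rot: [3.141, -0.001, -0.121]
ft_force: [-2.2, 1.1, 5.9]
gripper_width: 0.029
grasp_force: 39.6
```

Call:
{"fn": "step_arm", "kwargs": {
  "moves": [
    [0, 0, 1, 0, 0, 0],
    [0, 0, 3, 0, 0, 0],
    [0, 0, 4, 0, 0, 0],
    [0, 0, 4, 0, 0, 0],
    [0, 0, 2.5, 0, 0, 0],
    [0, 0, 0, 0, 0, 0]
  ]
}}

```text
time: 26.4
tcp_pos: [0.546, -0.3194, 0.3729]
tcp_rot: [3.139, -0.009, -0.12]
ft_force: [-0.2, -0.4, 0.3]
gripper_width: 0.0286
grasp_force: 39.6
```

Call:
{"fn": "step_arm", "kwargs": {
  "moves": [
    [1, 4.4, 0, 0, 0, 0],
    [1, 4.4, 0, 0, 0, 0],
    [1, 4.4, 0, 0, 0, 0],
    [1, 4.4, 0, 0, 0, 0],
    [1, 4.4, 0, 0, 0, 0],
    [1, 4.4, 0, 0, 0, 0],
    [1, 4.4, 0, 0, 0, 0],
    [0.8, 4, 0, 0, 0, 0],
    [0, 1.8, 0, 0, 0, 0],
    [0, 0, 0, 0, 0, 0],
    [0, 0, 0, 0, 0, 0]
  ]
}}

```text
time: 27.5
tcp_pos: [0.6231, 0.0467, 0.367]
tcp_rot: [3.141, 0.002, -0.121]
ft_force: [-0.6, 0.6, -1.1]
gripper_width: 0.0289
grasp_force: 39.8
```

```bash
python3 - <<'E'
from h import *
s=arm.observe();print(s['tcp_pos'],s['tcp_rot'],s['gripper_width'])
c=cam('wrist','w7.png');pr(c,z=.125)
E
```

```text
[0.62311498 0.04672535 0.3669568 ] [ 3.14084403e+00  1.80082408e-03 -1.20674290e-01] 0.028924303269965194
[ 0.6499 -0.0156] 0.0472 [377, 168, 96, 79, 3603]
[0.6362 0.0457] 0.0471 [289, 191, 74, 84, 4513]
[0.6105 0.1262] 0.0421 [180, 214, 97, 106, 6738]
```

Call:
{"fn": "step_arm", "kwargs": {
  "moves": [
    [-0.1, -0.1, -1.5, 0, 0, 0],
    [0, 0, -1, 0, 0, 0],
    [0, 0, -0.8, 0, 0, 0],
    [0, 0, -0.7, 0, 0, 0],
    [0, 0, -0.7, 0, 0, 0],
    [0, 0, -0.6, 0, 0, 0],
    [0, 0, -0.3, 0, 0, 0],
    [0, 0, 0, 0, 0, 0]
  ]
}}

```text
time: 28.35
tcp_pos: [0.6225, 0.0461, 0.3112]
tcp_rot: [3.141, 0.001, -0.121]
ft_force: [0.3, -0.1, -1.4]
gripper_width: 0.0283
grasp_force: 39.8
```

Call:
{"fn": "step_arm", "kwargs": {
  "moves": [
    [0, 0, -0.2, 0, 0, 0],
    [0, 0, -0.1, 0, 0, 0],
    [0, 0, 0, 0, 0, 0]
  ]
}}

```text
time: 28.65
tcp_pos: [0.6225, 0.0461, 0.3088]
tcp_rot: [-3.141, -0.0, -0.121]
ft_force: [0.4, -0.0, -1.4]
gripper_width: 0.0286
grasp_force: 39.9
```

Call:
{"fn": "step_arm", "kwargs": {
  "moves": [
    [0, 0, -0.15, 0, 0, 0],
    [0, 0, 0, 0, 0, 0]
  ]
}}

```text
time: 28.85
tcp_pos: [0.6227, 0.0461, 0.3088]
tcp_rot: [-3.142, -0.002, -0.12]
ft_force: [-1.8, 0.8, 4.1]
gripper_width: 0.0287
grasp_force: 40.3
```

Call:
{"fn": "step_arm", "kwargs": {
  "moves": [
    [0, 0, 0, 0, 0, 0],
    [0, 0, 0, 0, 0, 0],
    [0, 0, 0, 0, 0, 0],
    [0, 0, 0, 0, 0, 0],
    [0, 0, 0, 0, 0, 0],
    [0, 0, 1, 0, 0, 0],
    [0, 0, 2.5, 0, 0, 0],
    [0, 0, 3.5, 0, 0, 0],
    [0, 0, 0, 0, 0, 0]
  ],
  "jaw": -0.5
}}

```text
time: 29.75
tcp_pos: [0.6237, 0.0461, 0.3839]
tcp_rot: [-3.139, -0.012, -0.12]
ft_force: [0.6, -0.6, 1.6]
gripper_width: 0.0639
grasp_force: 0.0
```

Call:
{"fn": "step_arm", "kwargs": {
  "moves": [
    [0, -4.4, 0, 0, 0, 0],
    [-0.2, -4.4, 0, 0, 0, 0],
    [-0.2, -4.4, 0, 0, 0, 0],
    [-0.2, -4.4, 0, 0, 0, 0],
    [-0.2, -4.4, 0, 0, 0, 0],
    [-0.2, -4.4, 0, 0, 0, 0],
    [-0.1, -4.4, 0, 0, 0, 0],
    [0, -4.4, 0, 0, 0, 0],
    [0, -2.1, 0, 0, 0, 0],
    [0, 0, 0, 0, 0, 0],
    [0, 0, 0, 0, 0, 0]
  ],
  "jaw": -1
}}

```text
time: 30.85
tcp_pos: [0.6113, -0.3273, 0.3773]
tcp_rot: [-3.141, -0.0, -0.122]
ft_force: [-0.2, 0.7, -0.2]
gripper_width: 0.0855
grasp_force: 0.0
```

```bash
python3 - <<'E'
from h import *
s=arm.observe();print(s['tcp_pos'],s['tcp_rot'],s['gripper_width'])
c=cam('wrist','w8.png')
for p,q in darks(c,(270,0,390,290)): print(np.round(p,4),q)
E
```

```text
[ 0.61128673 -0.32731835  0.37725553] [-3.14139014e+00 -3.74956960e-06 -1.21895158e-01] 0.08546917162040622
[ 0.6104 -0.3273] [35, 204, 44, 46, 1573]
```

Call:
{"fn": "step_arm", "kwargs": {
  "moves": [
    [-0.05, 0, -3, 0, 0, 0],
    [0, 0, -3.5, 0, 0, 0],
    [0, 0, -3.5, 0, 0, 0],
    [0, 0, -3.4, 0, 0, 0],
    [0, 0, -2, 0, 0, 0],
    [0, 0, 0, 0, 0, 0],
    [0, 0, 0, 0, 0, 0]
  ]
}}

```text
time: 31.6
tcp_pos: [0.6118, -0.326, 0.2241]
tcp_rot: [3.141, -0.001, -0.119]
ft_force: [1.0, -0.1, 0.7]
gripper_width: 0.0852
grasp_force: 0.0
```

Call:
{"fn": "step_arm", "kwargs": {
  "moves": [
    [0, 0, 0, 0, 0, 0],
    [0, 0, 0, 0, 0, 0],
    [0, 0, 0, 0, 0, 0],
    [0, 0, 0, 0, 0, 0],
    [0, 0, 0, 0, 0, 0],
    [0, 0, 0, 0, 0, 0],
    [0, 0, 0, 0, 0, 0],
    [0, 0, 0, 0, 0, 0],
    [0, 0, 0, 0, 0, 0]
  ],
  "jaw": 1
}}

```text
time: 32.5
tcp_pos: [0.6113, -0.3271, 0.2243]
tcp_rot: [3.141, -0.002, -0.121]
ft_force: [-0.7, 1.5, 5.6]
gripper_width: 0.0287
grasp_force: 39.6
```

Call:
{"fn": "step_arm", "kwargs": {
  "moves": [
    [0, 0, 1, 0, 0, 0],
    [0, 0, 3, 0, 0, 0],
    [0, 0, 4, 0, 0, 0],
    [0, 0, 4, 0, 0, 0],
    [0, 0, 3, 0, 0, 0],
    [0, 0, 0, 0, 0, 0]
  ]
}}

```text
time: 33.1
tcp_pos: [0.6115, -0.3274, 0.3796]
tcp_rot: [3.138, -0.01, -0.12]
ft_force: [-0.2, 1.1, 0.2]
gripper_width: 0.0287
grasp_force: 39.6
```

Call:
{"fn": "step_arm", "kwargs": {
  "moves": [
    [0, 4.5, 0, 0, 0, 0],
    [0, 4.5, 0, 0, 0, 0],
    [0, 4.5, 0, 0, 0, 0],
    [0, 4.5, 0, 0, 0, 0],
    [0, 4.5, 0, 0, 0, 0],
    [0, 4.5, 0, 0, 0, 0],
    [0, 4.5, 0, 0, 0, 0],
    [0, 4.5, 0, 0, 0, 0],
    [0, 4.5, 0, 0, 0, 0],
    [0, 4.7, 0, 0, 0, 0],
    [0, 0, 0, 0, 0, 0],
    [0, 0, 0, 0, 0, 0]
  ]
}}

```text
time: 34.3
tcp_pos: [0.6106, 0.1262, 0.372]
tcp_rot: [3.141, 0.002, -0.119]
ft_force: [-1.4, -0.9, -0.3]
gripper_width: 0.0283
grasp_force: 39.8
```

```bash
python3 - <<'E'
from h import *
s=arm.observe();print(s['tcp_pos'],s['tcp_rot'],s['gripper_width'])
c=cam('wrist','w9.png');pr(c,z=.125)
E
```

```text
[0.61057342 0.12623994 0.37196018] [ 3.14056904e+00  2.36217494e-03 -1.18747625e-01] 0.028304335188356993
[ 0.641  -0.0125] 0.0467 [459, 143, 134, 79, 5890]
[0.6357 0.0617] 0.0474 [376, 167, 82, 88, 3410]
[0.6229 0.1252] 0.0468 [290, 190, 72, 83, 4428]
```

Call:
{"fn": "step_arm", "kwargs": {
  "moves": [
    [0, -0.05, -1.8, 0, 0, 0],
    [0, 0, -1, 0, 0, 0],
    [0, 0, -0.8, 0, 0, 0],
    [0, 0, -0.7, 0, 0, 0],
    [0, 0, -0.7, 0, 0, 0],
    [0, 0, -0.6, 0, 0, 0],
    [0, 0, -0.4, 0, 0, 0],
    [0, 0, -0.1, 0, 0, 0],
    [0, 0, 0, 0, 0, 0]
  ]
}}

```text
time: 35.25
tcp_pos: [0.611, 0.1246, 0.3121]
tcp_rot: [3.142, 0.0, -0.121]
ft_force: [0.3, 1.2, -0.3]
gripper_width: 0.0286
grasp_force: 39.8
```

Call:
{"fn": "step_arm", "kwargs": {
  "moves": [
    [0, 0, -0.2, 0, 0, 0],
    [0, 0, -0.1, 0, 0, 0],
    [0, 0, 0, 0, 0, 0]
  ]
}}

```text
time: 35.55
tcp_pos: [0.6111, 0.1247, 0.3097]
tcp_rot: [-3.141, -0.001, -0.121]
ft_force: [-1.9, 0.6, 1.5]
gripper_width: 0.028
grasp_force: 40.1
```

Call:
{"fn": "step_arm", "kwargs": {
  "moves": [
    [0, 0, -0.15, 0, 0, 0],
    [0, 0, 0, 0, 0, 0]
  ]
}}

```text
time: 35.75
tcp_pos: [0.6113, 0.1249, 0.3096]
tcp_rot: [-3.141, -0.003, -0.12]
ft_force: [-2.3, 2.3, 5.8]
gripper_width: 0.0287
grasp_force: 40.5
```

Call:
{"fn": "step_arm", "kwargs": {
  "moves": [
    [0, 0, 0, 0, 0, 0],
    [0, 0, 0, 0, 0, 0],
    [0, 0, 0, 0, 0, 0],
    [0, 0, 0, 0, 0, 0],
    [0, 0, 0, 0, 0, 0],
    [0, 0, 1, 0, 0, 0],
    [0, 0, 2.5, 0, 0, 0],
    [0, 0, 3.5, 0, 0, 0],
    [0, 0, 0, 0, 0, 0]
  ],
  "jaw": -0.5
}}

```text
time: 36.65
tcp_pos: [0.6122, 0.1248, 0.3844]
tcp_rot: [-3.137, -0.011, -0.12]
ft_force: [1.1, 0.5, 0.4]
gripper_width: 0.0642
grasp_force: 0.0
```

Call:
{"fn": "step_arm", "kwargs": {
  "moves": [
    [-2.5, 4, 0, 0, 0, -0.03],
    [-2.5, 4, 0, 0, 0, -0.03],
    [-2.5, 4, 0, 0, 0, -0.03],
    [-2.5, 4, 0, 0, 0, -0.03],
    [-2.5, 3.5, 0, 0, 0, -0.02],
    [0, 0, 0, 0, 0, 0],
    [0, 0, 0, 0, 0, 0]
  ]
}}

```text
time: 37.35
tcp_pos: [0.4854, 0.3204, 0.3783]
tcp_rot: [-3.141, -0.001, -0.258]
ft_force: [0.0, -0.9, 0.3]
gripper_width: 0.0641
grasp_force: 0.0
```

```bash
python3 - <<'E'
from h import *
s=arm.observe();print(s['tcp_pos'],s['tcp_rot'],s['joints'])
c=cam('wrist','w10.png')
S=cam('scene','s10.png')
a=cv2.resize(c['frame'][80:340,180:460,::-1],None,fx=1.4,fy=2);a=cv2.convertScaleAbs(a,alpha=2)
b=cv2.resize(S['frame'][140:300,280:440,::-1],(392,520))
cv2.imwrite('pics/z10.png',cv2.hconcat([a,b]))
E
```

```text
[0.48536654 0.32040241 0.37827615] [-3.14104211e+00 -5.07467408e-04 -2.58337436e-01] [ 8.61855925e-01  3.31127361e-01 -1.42182748e-01  2.43945817e-04
 -1.09676963e+00  4.50491828e-01]
```

View pics/z10.png

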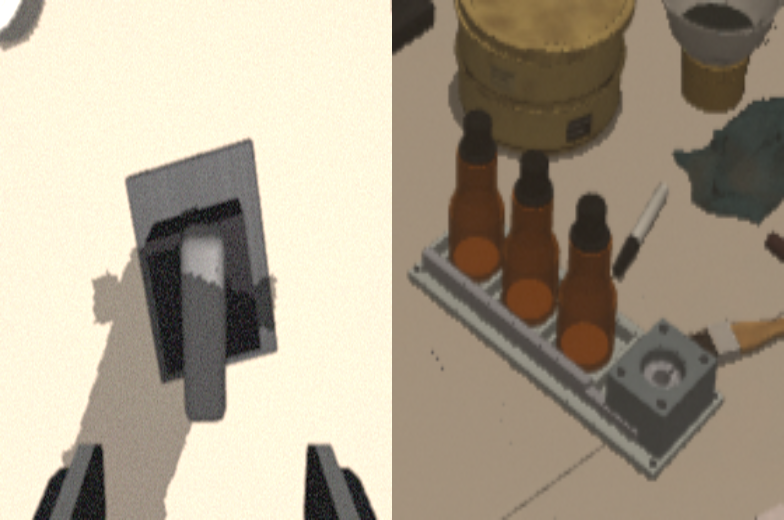

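```bash
python3 - <<'E'
from h import *
c=cam('wrist')
q=lambda x,y,z:ray(c,180+x/1.4,80+y/2,z)[:2]
for n,x,y in [('ul',183,240),('ur',222,240),('ll',184,416),('lr',224,416)]: print(n,np.round(q(x,y,.119),4))
g=c['frame'][80:340,180:460].astype(int)
# mid-line of handle per row: grey vs black/bg
for v in range(120,208,8):
    r=g[v].mean(1); print(v+80, r[115:175:3].astype(int).tolist())
S=np.array(ray(c,0,0,0));
D=cam('side');S=cam('scene')
print('D',np.round(ray(D,215+117/4,280+92/4.444,.119)[:2],4),np.round(ray(D,215+188/4,280+152/4.444,.119)[:2],4))
# stand top corners in wrist z=.065 : (150,245) ,(243,208)?,(262,350),(163,380)
for x,y in [(148,245),(240,210),(263,348),(163,380)]: print('st',np.round(q(x,y,.065),4))
E
```

```text
ul [0.5245 0.3198]
ur [0.5197 0.3017]
ll [0.4621 0.3369]
lr [0.4567 0.3167]
200 [38, 32, 31, 30, 20, 40, 42, 49, 37, 55, 53, 50, 43, 43, 37, 30, 42, 33, 30, 35]
208 [13, 29, 11, 15, 43, 62, 75, 76, 76, 79, 85, 88, 87, 72, 56, 36, 27, 37, 23, 30]
216 [17, 23, 15, 13, 31, 42, 70, 80, 83, 84, 83, 85, 87, 74, 53, 40, 36, 33, 23, 23]
224 [9, 18, 13, 23, 22, 38, 38, 46, 42, 44, 45, 45, 46, 41, 43, 6, 11, 26, 28, 28]
232 [8, 11, 10, 12, 28, 42, 38, 48, 45, 44, 45, 48, 47, 36, 49, 11, 16, 21, 29, 13]
240 [19, 15, 18, 16, 17, 47, 37, 43, 41, 40, 48, 47, 47, 44, 42, 22, 24, 15, 8, 20]
248 [23, 14, 10, 20, 18, 41, 45, 43, 45, 44, 42, 42, 51, 46, 32, 17, 24, 21, 13, 15]
256 [27, 15, 18, 24, 13, 34, 41, 48, 47, 46, 47, 35, 41, 45, 38, 19, 8, 25, 21, 13]
264 [22, 23, 10, 11, 13, 37, 42, 44, 49, 48, 44, 46, 48, 43, 39, 93, 117, 125, 123, 128]
272 [47, 55, 64, 71, 76, 46, 38, 41, 44, 44, 37, 46, 46, 41, 41, 109, 124, 122, 123, 123]
280 [71, 71, 68, 73, 74, 50, 34, 42, 40, 43, 45, 46, 45, 45, 46, 113, 123, 121, 122, 123]
D [0.5111 0.3163] [0.4478 0.3404]
st [0.519  0.3453]
st [0.519 0.289]
st [0.4571 0.2893]
st [0.4588 0.3539]
```

Call:
{"fn": "step_arm", "kwargs": {
  "moves": [
    [0.55, -0.15, -3, 0, 0, 0],
    [0, 0, -3, 0, 0, 0],
    [0, 0, -3, 0, 0, 0],
    [0, 0, -2, 0, 0, 0],
    [0, 0, -1, 0, 0, 0],
    [0, 0, 0, 0, 0, 0],
    [0, 0, 0, 0, 0, 0]
  ]
}}

```text
time: 38.3
tcp_pos: [0.4921, 0.3181, 0.2586]
tcp_rot: [-3.14, -0.001, -0.261]
ft_force: [0.5, 0.2, 0.2]
gripper_width: 0.0643
grasp_force: 0.0
```

Call:
{"fn": "step_arm", "kwargs": {
  "moves": [
    [0, 0, 0, 0, 0, 0],
    [0, 0, 0, 0, 0, 0],
    [0, 0, 0, 0, 0, 0],
    [0, 0, 0, 0, 0, 0],
    [0, 0, 0, 0, 0, 0],
    [0, 0, 0, 0, 0, 0],
    [0, 0, 0, 0, 0, 0],
    [0, 0, 0, 0, 0, 0],
    [0, 0, 0, 0, 0, 0]
  ],
  "jaw": 1,
  "newtons": 80
}}

```text
time: 39.2
tcp_pos: [0.4918, 0.3184, 0.2588]
tcp_rot: [-3.14, -0.001, -0.26]
ft_force: [-1.0, 1.2, 5.5]
gripper_width: 0.0206
grasp_force: 78.5
```

Call:
{"fn": "step_arm", "kwargs": {
  "moves": [
    [0, 0, 1, 0, 0, 0],
    [0, 0, 2, 0, 0, 0],
    [0, 0, 2.5, 0, 0, 0],
    [0, 0, 2.5, 0, 0, 0],
    [0, 0, 2, 0, 0, 0],
    [0, 0, 0, 0, 0, 0],
    [0, 0, 0, 0, 0, 0]
  ]
}}

```text
time: 39.9
tcp_pos: [0.491, 0.3176, 0.3568]
tcp_rot: [3.141, 0.002, -0.261]
ft_force: [-0.2, -1.0, -3.4]
gripper_width: 0.021
grasp_force: 79.3
```

Call:
{"fn": "step_arm", "kwargs": {
  "moves": [
    [0, -4.5, 0, 0, 0, 0.03],
    [0, -4.5, 0, 0, 0, 0.03],
    [0, -4.5, 0, 0, 0, 0.03],
    [0, -4.5, 0, 0, 0, 0.03],
    [0, -4.5, 0, 0, 0, 0.03],
    [0, -4.5, 0, 0, 0, 0.03],
    [0, -4.5, 0, 0, 0, 0.03],
    [0, -4.5, 0, 0, 0, 0],
    [0, -4.5, 0, 0, 0, 0],
    [0, -4.5, 0, 0, 0, 0],
    [0, 0, 0, 0, 0, 0],
    [0, 0, 0, 0, 0, 0]
  ]
}}

```text
time: 41.1
tcp_pos: [0.4907, -0.133, 0.3558]
tcp_rot: [-3.141, 0.004, -0.054]
ft_force: [0.4, 0.5, -1.2]
gripper_width: 0.021
grasp_force: 79.4
```

```bash
python3 - <<'E'
from h import *
s=arm.observe();print(s['tcp_pos'],s['tcp_rot'],s['gripper_width'])
W=cam('wrist','w11.png');S=cam('scene','s11.png');D=cam('side','d11.png')
p=s['tcp_pos'].copy();p[2]-=.249
t=[]
for c in (S,D):
    u,v=proj(c,p).astype(int);print(u,v);t.append(cv2.resize(c['frame'][v-45:v+25,u-35:u+35,::-1],(400,400)))
cv2.imwrite('pics/z11.png',cv2.hconcat(t))
# closer measure of screw from wrist
a=W['frame'][0:220,0:280,::-1]
E
```

```text
[ 0.49072723 -0.13299203  0.35576208] [-3.14130321  0.00420038 -0.05394874] 0.02102538290407665
340 264
330 220
```

View pics/z11.png

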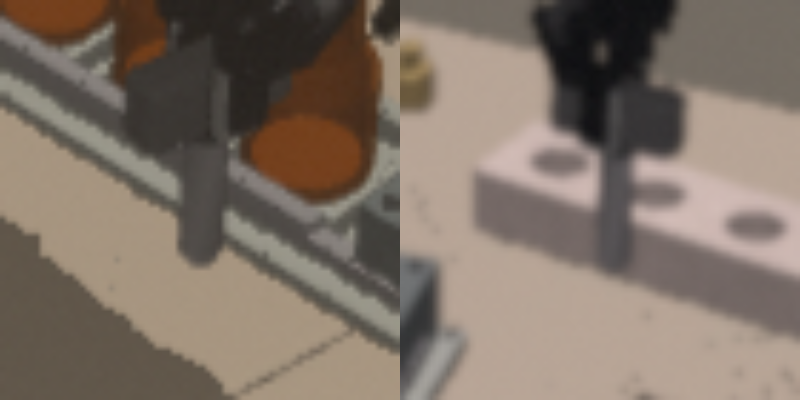

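```bash
python3 - <<'E'
from h import *
W=cam('wrist')
u,v=proj(W,[.651,-.1315,.043]).astype(int);print(u,v)
f=W['frame'][:,:,::-1]
y0=max(v-40,0);a=cv2.resize(f[y0:y0+80,u-40:u+40],(480,480),interpolation=2)
b=f[240:480,270:380];b=cv2.resize(b,(275,480) ,interpolation=2);print(y0,u-40)
cv2.imwrite('pics/z12.png',cv2.convertScaleAbs(cv2.hconcat([a,b]),alpha=1.5))
E
```

```text
316 14
0 276
```

View pics/z12.png

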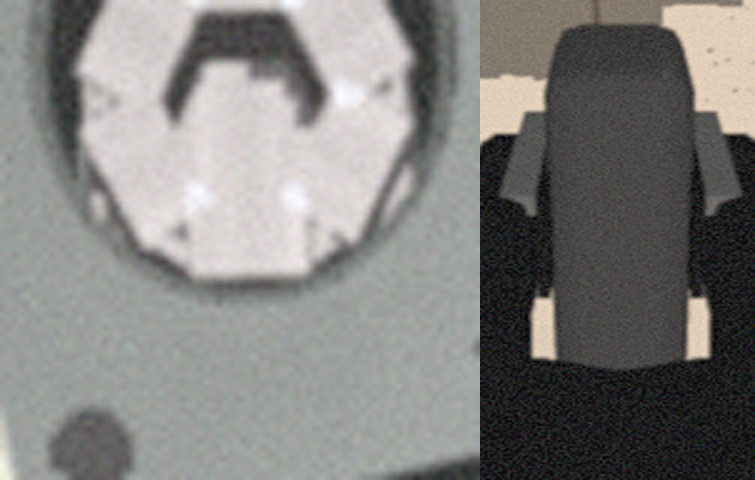

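Call:
{"fn": "step_arm", "kwargs": {
  "moves": [
    [3, 0, 0, 0, 0, 0],
    [3, 0.15, 0, 0, 0, 0],
    [2.2, 0, 0, 0, 0, 0],
    [0, 0, 0, 0, 0, 0],
    [0, 0, 0, 0, 0, 0]
  ]
}}

```text
time: 41.8
tcp_pos: [0.5736, -0.1292, 0.357]
tcp_rot: [-3.141, 0.002, -0.049]
ft_force: [-0.3, 0.1, -1.5]
gripper_width: 0.0212
grasp_force: 79.5
```

```bash
python3 - <<'E'
from h import *
s=arm.observe();p=s['tcp_pos'];print(p,s['tcp_rot'])
W=cam('wrist');f=W['frame'][:,:,::-1]
for v in(277,422):
    print('handle end',np.round(ray(W,325,v,p[2]-.14)[:2]-p[:2],4))
u,v=proj(W,[.651,-.1315,.043]).astype(int);print(u,v)
g=cv2.cvtColor(f,cv2.COLOR_BGR2GRAY)[v-45:v+45,u-45:u+45];g6=cv2.resize(g,None,fx=6,fy=6,interpolation=2)
C=cv2.HoughCircles(cv2.GaussianBlur(g6,(9,9),2),cv2.HOUGH_GRADIENT,1,300,param1=80,param2=20,minRadius=140,maxRadius=220);print(C)
if C is not None:
    for x,y,r in C[0][:2]: print('circ z.055',np.round(ray(W,u-45+x/6,v-45+y/6,.055),4),np.round(ray(W,u-45+x/6,v-45+y/6,.043),4), r/6)
cv2.imwrite('pics/z13.png',g6)
E
```

```text
[ 0.57355627 -0.12924459  0.35696119] [-3.14137063e+00  1.80583247e-03 -4.90770122e-02]
handle end [ 0.0312 -0.0007]
handle end [-0.0323  0.0024]
324 135
None
```

View pics/z13.png

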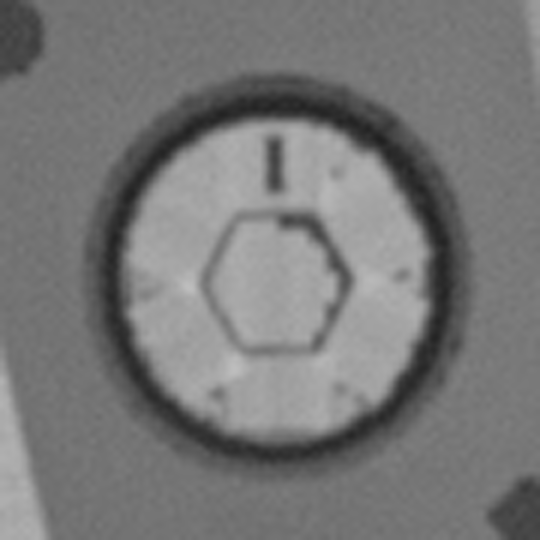

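The screw is seen head-on: hex centre at about (324.9,136.8), flats aligned with the tool, and the mark points straight up.

```bash
python3 - <<'E'
from h import *
s=arm.observe();p=s['tcp_pos'];W=cam('wrist')
r=ray(W,324.9,136.75,.043);print(r,p,(r[:2]-p[:2])*100)
# lateral centre of handle top at mid row
g=W['frame'].astype(int).mean(2)
for v in (300,330,350): print([int(x) for x in g[v,285:372:3]])
E
```

```text
[ 0.6495588  -0.13202035  0.043     ] [ 0.57305871 -0.12951661  0.35721949] [ 7.65000938 -0.25037406]
[149, 63, 63, 64, 41, 47, 56, 54, 52, 55, 54, 52, 48, 60, 56, 48, 46, 49, 53, 50, 52, 50, 48, 39, 59, 68, 62, 134, 151]
[63, 61, 62, 22, 11, 50, 57, 52, 51, 45, 57, 56, 49, 50, 54, 55, 53, 51, 56, 49, 50, 54, 44, 33, 12, 61, 67, 59, 65]
[25, 11, 7, 25, 25, 48, 49, 50, 56, 52, 51, 56, 55, 56, 51, 54, 51, 50, 55, 51, 53, 52, 51, 25, 26, 26, 15, 30, 35]
```

Call:
{"fn": "step_arm", "kwargs": {
  "moves": [
    [2.5, -0.1, 0, 0, 0, 0],
    [2.5, -0.15, 0, 0, 0, 0],
    [2.65, 0, 0, 0, 0, 0],
    [0, 0, -2, 0, 0, 0],
    [0, 0, -2, 0, 0, 0],
    [0, 0, -1.6, 0, 0, 0],
    [0, 0, 0, 0, 0, 0],
    [0, 0, 0, 0, 0, 0],
    [0, 0, 0, 0, 0, 0]
  ]
}}

```text
time: 42.8
tcp_pos: [0.6502, -0.1329, 0.3034]
tcp_rot: [3.141, -0.003, -0.05]
ft_force: [-0.4, -0.4, -2.5]
gripper_width: 0.021
grasp_force: 79.4
```

```bash
python3 - <<'E'
from h import *
s=arm.observe();print(s['tcp_pos'],s['tcp_rot'],s['ft_force'],s['joints'])
E
```

```text
[ 0.65016119 -0.13288658  0.30341402] [ 3.14134177e+00 -2.66343552e-03 -5.03021128e-02] [-0.41344246 -0.40164011 -2.45117522] [ 4.16790573e-02  5.27660543e-01 -2.39046464e-02  5.81498937e-04
 -1.01660208e+00  1.47850945e+00]
```

Call:
{"fn": "step_arm", "kwargs": {
  "moves": [
    [-0.05, 0.08, -0.4, 0, 0, 0],
    [0, 0, -0.4, 0, 0, 0],
    [0, 0, -0.3, 0, 0, 0],
    [0, 0, -0.3, 0, 0, 0],
    [0, 0, -0.2, 0, 0, 0],
    [0, 0, 0, 0, 0, 0],
    [0, 0, 0, 0, 0, 0]
  ]
}}

```text
time: 43.5
tcp_pos: [0.6505, -0.1322, 0.2867]
tcp_rot: [3.141, -0.004, -0.05]
ft_force: [3.8, -0.6, 3.4]
gripper_width: 0.0209
grasp_force: 80.1
```

Call:
{"fn": "step_arm", "kwargs": {
  "moves": [
    [0.05, 0, -0.2, 0, 0, 0],
    [0, 0, -0.2, 0, 0, 0],
    [0, 0, -0.2, 0, 0, 0],
    [0, 0, 0, 0, 0, 0]
  ]
}}

```text
time: 43.9
tcp_pos: [0.6511, -0.1322, 0.2799]
tcp_rot: [3.141, -0.005, -0.05]
ft_force: [5.4, -0.6, 0.8]
gripper_width: 0.0209
grasp_force: 79.9
```

Call:
{"fn": "step_arm", "kwargs": {
  "moves": [
    [0.05, 0, -0.2, 0, 0, 0],
    [0, 0, -0.2, 0, 0, 0],
    [0, 0, -0.15, 0, 0, 0],
    [0, 0, 0, 0, 0, 0]
  ]
}}

```text
time: 44.3
tcp_pos: [0.6514, -0.1322, 0.2741]
tcp_rot: [3.141, -0.003, -0.05]
ft_force: [6.3, -1.2, 0.5]
gripper_width: 0.021
grasp_force: 79.9
```

Call:
{"fn": "step_arm", "kwargs": {
  "moves": [
    [0, 0, -0.1, 0, 0, 0],
    [0, 0, -0.1, 0, 0, 0],
    [0, 0, 0, 0, 0, 0]
  ]
}}

```text
time: 44.6
tcp_pos: [0.6514, -0.1322, 0.2738]
tcp_rot: [3.141, -0.004, -0.05]
ft_force: [3.7, -0.0, 5.8]
gripper_width: 0.0209
grasp_force: 80.8
```

Call:
{"fn": "step_arm", "kwargs": {
  "moves": [
    [0.05, 0, 0, 0, 0, -0.1],
    [0, 0, 0, 0, 0, -0.1],
    [0, 0, 0, 0, 0, -0.1],
    [0, 0, 0, 0, 0, -0.1],
    [0, 0, 0, 0, 0, 0]
  ]
}}

```text
time: 45.1
tcp_pos: [0.6518, -0.133, 0.2738]
tcp_rot: [3.141, -0.004, -0.451]
ft_force: [3.4, -3.7, 5.0]
gripper_width: 0.0212
grasp_force: 80.5
```

```bash
python3 - <<'E'
from h import *
s=arm.observe();print(s['tcp_pos'],s['tcp_rot'],s['ft_force'],s['torque'])
E
```

```text
[ 0.65182795 -0.13302709  0.27381755] [ 3.14108563 -0.00421995 -0.45146483] [ 3.37032975 -3.73289665  4.97869032] [-1.15398226 -1.36874292  0.0415929 ]
```

Call:
{"fn": "step_arm", "kwargs": {
  "moves": [
    [0, 0.05, 0, 0, 0, -0.1],
    [0, 0, 0, 0, 0, -0.1],
    [0, 0, 0, 0, 0, -0.1],
    [0, 0, 0, 0, 0, -0.1],
    [0, 0, 0, 0, 0, 0]
  ]
}}

```text
time: 45.6
tcp_pos: [0.6515, -0.1333, 0.2738]
tcp_rot: [3.141, -0.004, -0.852]
ft_force: [2.9, -5.8, 6.6]
gripper_width: 0.0208
grasp_force: 80.6
```

```bash
python3 - <<'E'
from h import *
s=arm.observe();print(s['tcp_pos'],s['tcp_rot'],s['ft_force'],s['torque'])
E
```

```text
[ 0.65147002 -0.13329844  0.27381903] [ 3.14066061 -0.00395228 -0.85157228] [ 2.90827028 -5.83197264  6.58168084] [-2.10181113 -1.11478236  0.05829532]
```

Call:
{"fn": "step_arm", "kwargs": {
  "moves": [
    [0, 0, 0, 0, 0, -0.06],
    [0, 0, 0, 0, 0, -0.05],
    [0, 0, 0, 0, 0, 0]
  ]
}}

```text
time: 45.9
tcp_pos: [0.6513, -0.1334, 0.2738]
tcp_rot: [3.141, -0.004, -0.961]
ft_force: [2.9, -6.8, 6.7]
gripper_width: 0.0211
grasp_force: 80.6
```

```bash
python3 - <<'E'
from h import *
s=arm.observe();print(s['tcp_pos'],s['tcp_rot'],s['ft_force'],s['torque'])
E
```

```text
[ 0.65134039 -0.13339807  0.27380917] [ 3.14053688 -0.00383195 -0.96066597] [ 2.92301938 -6.82960394  6.74194252] [-2.17208103 -0.94716666 -0.01666976]
```

Call:
{"fn": "step_arm", "kwargs": {
  "moves": [
    [0, 0.05, 0, 0, 0, -0.05],
    [0, 0, 0, 0, 0, -0.05],
    [0, 0, 0, 0, 0, 0]
  ]
}}

```text
time: 46.2
tcp_pos: [0.6512, -0.1332, 0.2738]
tcp_rot: [3.14, -0.004, -1.061]
ft_force: [2.4, -7.1, 6.3]
gripper_width: 0.0212
grasp_force: 80.6
```

```bash
python3 - <<'E'
from h import *
s=arm.observe();print(s['tcp_rot'],s['ft_force'],s['torque'])
E
```

```text
[ 3.14017785 -0.00418742 -1.06065732] [ 2.36618139 -7.05195464  6.32609405] [-2.64484247 -0.86373899  0.08496926]
```

Call:
{"fn": "step_arm", "kwargs": {
  "moves": [
    [0, 0, 0, 0, 0, -0.05],
    [0, 0, 0, 0, 0, -0.05],
    [0, 0, 0, 0, 0, 0]
  ]
}}

```text
time: 46.5
tcp_pos: [0.6511, -0.1333, 0.2738]
tcp_rot: [3.14, -0.004, -1.161]
ft_force: [2.7, -7.3, 6.0]
gripper_width: 0.0209
grasp_force: 80.6
```

```bash
python3 - <<'E'
from h import *
s=arm.observe();print(s['tcp_rot'],s['ft_force'],s['torque'])
E
```

```text
[ 3.14008391 -0.00415382 -1.16073356] [ 2.65618574 -7.29674659  6.0285974 ] [-2.70266173 -0.70482596  0.023521  ]
```

Call:
{"fn": "step_arm", "kwargs": {
  "moves": [
    [0, 0, 0, 0, 0, -0.05],
    [0, 0, 0, 0, 0, -0.05],
    [0, 0, 0, 0, 0, 0]
  ]
}}

```text
time: 46.8
tcp_pos: [0.651, -0.1334, 0.2738]
tcp_rot: [3.14, -0.004, -1.261]
ft_force: [2.6, -7.0, 8.2]
gripper_width: 0.0209
grasp_force: 80.7
```

```bash
python3 - <<'E'
from h import *
s=arm.observe();print(s['tcp_rot'],s['ft_force'],s['torque'])
E
```

```text
[ 3.13998252 -0.00420171 -1.26072859] [ 2.63804914 -7.00711779  8.17450887] [-2.72384593 -0.67587465  0.09378561]
```

Call:
{"fn": "step_arm", "kwargs": {
  "moves": [
    [0, 0, 0, 0, 0, -0.05],
    [0, 0, 0, 0, 0, 0]
  ]
}}

```text
time: 47.0
tcp_pos: [0.6509, -0.1334, 0.2738]
tcp_rot: [3.14, -0.004, -1.311]
ft_force: [2.1, -8.0, 6.9]
gripper_width: 0.0211
grasp_force: 80.7
```

```bash
python3 - <<'E'
from h import *
s=arm.observe();print(s['tcp_rot'],s['ft_force'],s['torque'])
E
```

```text
[ 3.13994132 -0.00420317 -1.31072471] [ 2.08233391 -8.03783826  6.89318327] [-2.70196657 -0.56439659  0.13736706]
```

Call:
{"fn": "step_arm", "kwargs": {
  "moves": [
    [0, 0, 0, 0, 0, -0.05],
    [0, 0, 0, 0, 0, 0]
  ]
}}

```text
time: 47.2
tcp_pos: [0.6509, -0.1334, 0.2738]
tcp_rot: [3.14, -0.004, -1.361]
ft_force: [1.7, -8.4, 7.3]
gripper_width: 0.0211
grasp_force: 80.7
```

```bash
python3 - <<'E'
from h import *
s=arm.observe();print(s['tcp_rot'],s['ft_force'],s['torque'])
E
```

```text
[ 3.13983094 -0.00430224 -1.36066032] [ 1.69939375 -8.35254285  7.28515437] [-2.76354108 -0.51932505  0.05206812]
```

Call:
{"fn": "step_arm", "kwargs": {
  "moves": [
    [0, 0, 0, 0, 0, -0.05],
    [0, 0, 0, 0, 0, 0]
  ]
}}

```text
time: 47.4
tcp_pos: [0.6508, -0.1334, 0.2738]
tcp_rot: [3.14, -0.004, -1.41]
ft_force: [0.7, -7.3, 7.7]
gripper_width: 0.0208
grasp_force: 80.7
```

```bash
python3 - <<'E'
from h import *
s=arm.observe();print(s['tcp_rot'],s['ft_force'],s['torque'])
E
```

```text
[ 3.13979704 -0.00439135 -1.41046862] [ 0.70221881 -7.28053862  7.67325559] [-2.77381237 -0.46282816  0.18196711]
```

Call:
{"fn": "step_arm", "kwargs": {
  "moves": [
    [0, 0, 0, 0, 0, -0.05],
    [0, 0, 0, 0, 0, 0],
    [0, 0, 0, 0, 0, 0]
  ]
}}

```text
time: 47.7
tcp_pos: [0.6508, -0.1334, 0.2738]
tcp_rot: [3.14, -0.004, -1.46]
ft_force: [1.1, -8.1, 7.7]
gripper_width: 0.021
grasp_force: 80.8
```

```bash
python3 - <<'E'
from h import *
s=arm.observe();print(s['tcp_rot'],s['ft_force'],s['torque'])
E
```

```text
[ 3.13976566 -0.00449601 -1.45966204] [ 1.1006919  -8.07074154  7.69906395] [-2.71606556 -0.3646537   0.22921863]
```

Call:
{"fn": "step_arm", "kwargs": {
  "moves": [
    [0, 0, 0, 0, 0, -0.05],
    [0, 0, 0, 0, 0, 0],
    [0, 0, 0, 0, 0, 0]
  ]
}}

```text
time: 48.0
tcp_pos: [0.6507, -0.1335, 0.2738]
tcp_rot: [3.14, -0.005, -1.51]
ft_force: [1.3, -7.0, 7.0]
gripper_width: 0.0213
grasp_force: 80.8
```

```bash
python3 - <<'E'
from h import *
s=arm.observe();print(s['tcp_rot'],s['ft_force'],s['torque'])
E
```

```text
[ 3.13969177 -0.0045602  -1.50972296] [ 1.26119583 -7.04513612  6.97821906] [-2.69899295 -0.35820733  0.17955968]
```

```bash
python3 - <<'E'
from h import *
W=cam('wrist')
g=W['frame'].astype(int).mean(2)
for v in (285,300,330,350,380): print([int(x) for x in g[v,276:381:3]])
E
```

```text
[51, 53, 53, 45, 48, 37, 42, 49, 53, 42, 44, 47, 60, 58, 62, 60, 45, 52, 46, 44, 49, 45, 52, 43, 44, 43, 31, 40, 46, 52, 51, 56, 55, 49, 54]
[54, 52, 54, 50, 52, 48, 52, 32, 43, 45, 46, 40, 49, 45, 48, 47, 44, 46, 47, 49, 45, 45, 46, 48, 42, 36, 37, 51, 55, 52, 52, 53, 57, 52, 50]
[18, 50, 45, 53, 51, 53, 10, 9, 42, 48, 49, 51, 41, 44, 44, 48, 46, 51, 38, 47, 40, 44, 44, 45, 41, 39, 25, 10, 52, 54, 51, 58, 46, 18, 16]
[18, 19, 17, 10, 23, 15, 19, 14, 45, 38, 44, 44, 45, 48, 43, 45, 46, 47, 47, 44, 47, 43, 48, 44, 43, 47, 25, 21, 15, 12, 22, 10, 21, 22, 21]
[11, 15, 17, 11, 17, 19, 24, 4, 36, 48, 44, 47, 45, 44, 45, 48, 45, 43, 36, 48, 47, 44, 46, 39, 49, 41, 20, 9, 13, 23, 8, 11, 9, 6, 14]
```

Call:
{"fn": "step_arm", "kwargs": {
  "moves": [
    [0, 0, 0, 0, 0, -0.05],
    [0, 0, 0, 0, 0, -0.05],
    [0, 0, 0, 0, 0, 0]
  ]
}}

```text
time: 48.35
tcp_pos: [0.6506, -0.1334, 0.2738]
tcp_rot: [3.14, -0.005, -1.611]
ft_force: [0.6, -8.2, 7.6]
gripper_width: 0.0211
grasp_force: 80.8
```

```bash
python3 - <<'E'
from h import *
s=arm.observe();print(s['tcp_rot'],s['ft_force'],s['torque'])
W=cam('wrist')
g=W['frame'].astype(int).mean(2)
for v in (285,300,330,350,380): print([int(x) for x in g[v,276:381:3]])
E
```

```text
[ 3.13960748 -0.00471218 -1.61050883] [ 0.55007377 -8.23681691  7.58791691] [-2.71004658 -0.14239154  0.08477913]
[48, 54, 54, 48, 50, 41, 43, 41, 60, 67, 69, 66, 69, 46, 45, 44, 43, 47, 50, 44, 45, 43, 44, 42, 37, 46, 38, 39, 37, 46, 58, 51, 53, 48, 59]
[54, 52, 53, 56, 56, 54, 53, 35, 41, 40, 46, 51, 47, 39, 45, 44, 43, 47, 41, 45, 45, 44, 43, 45, 43, 42, 33, 51, 55, 54, 53, 53, 49, 51, 57]
[20, 44, 52, 55, 54, 50, 19, 9, 38, 36, 46, 44, 40, 38, 50, 44, 49, 44, 50, 43, 45, 46, 49, 46, 40, 34, 13, 19, 49, 52, 54, 58, 50, 9, 23]
[20, 28, 6, 23, 25, 20, 28, 18, 44, 37, 46, 44, 41, 47, 41, 41, 38, 45, 38, 50, 46, 50, 47, 38, 46, 38, 11, 23, 23, 13, 11, 7, 16, 9, 19]
[19, 18, 20, 25, 23, 12, 16, 31, 28, 47, 39, 43, 48, 48, 43, 43, 41, 48, 44, 44, 45, 43, 38, 42, 51, 41, 18, 7, 22, 19, 20, 31, 12, 16, 15]
```

```bash
python3 - <<'E'
from h import *
s=arm.observe();print(s['effort'],s['joints'])
S=cam('scene');D=cam('side')
# clamp bar check by colours later
E
```

```text
[ 4.77305576e+00 -4.02401912e+01  1.38266864e+01  3.71256843e-01
 -3.36958340e-02 -1.41441082e-01] [ 0.04159179  0.55790755 -0.05450398  0.00550913 -0.96071035 -0.08393903]
```

Call:
{"fn": "step_arm", "kwargs": {
  "moves": [
    [0, 0, 0, 0, 0, -0.05],
    [0, 0, 0, 0, 0, -0.05],
    [0, 0, 0, 0, 0, 0]
  ]
}}

```text
time: 48.8
tcp_pos: [0.6504, -0.1334, 0.2738]
tcp_rot: [3.14, -0.005, -1.711]
ft_force: [0.8, -7.7, 7.7]
gripper_width: 0.0212
grasp_force: 80.9
```

```bash
python3 - <<'E'
from h import *
s=arm.observe();print(s['effort'],s['joints'],s['tcp_rot'],s['torque'])
E
```

```text
[  4.79678035 -40.03794193  13.93869191   0.44278119   0.11054148
  -0.18645102] [ 0.0416215   0.55784744 -0.0546402   0.00533609 -0.96122201 -0.18484484] [ 3.13952483 -0.0048284  -1.71095329] [-2.60529078  0.05874625  0.03996656]
```

Call:
{"fn": "step_arm", "kwargs": {
  "moves": [
    [0, 0, 1, 0, 0, 0],
    [0, 0, 2, 0, 0, 0],
    [0, 0, 3, 0, 0, 0],
    [0, 0, 2.3, 0, 0, 0],
    [0, 0, 0, 0, 0, 0.15],
    [0, 0, 0, 0, 0, 0.15],
    [0, 0, 0, 0, 0, 0.15],
    [0, 0, 0, 0, 0, 0.15],
    [0, 0, 0, 0, 0, 0.15],
    [0, 0, 0, 0, 0, 0.15],
    [0, 0, 0, 0, 0, 0.15],
    [0, 0, 0, 0, 0, 0.15]
  ]
}}

```text
time: 50.0
tcp_pos: [0.6493, -0.1311, 0.3519]
tcp_rot: [3.138, 0.01, -0.506]
ft_force: [0.7, 0.5, -2.1]
gripper_width: 0.0209
grasp_force: 82.6
```

Call:
{"fn": "step_arm", "kwargs": {
  "moves": [
    [0, 0, 0, 0, 0, 0.15],
    [-3, 0, 0, 0, 0, 0.15],
    [-3, 0, 0, 0, 0, 0.15],
    [-1.7, 0, 0, 0, 0, 0.01],
    [0, 0, 0, 0, 0, 0],
    [0, 0, 0, 0, 0, 0]
  ]
}}

```text
time: 50.6
tcp_pos: [0.5731, -0.1312, 0.3538]
tcp_rot: [-3.141, 0.005, -0.052]
ft_force: [0.4, -0.0, -1.9]
gripper_width: 0.0208
grasp_force: 82.6
```

```bash
cat > scr.py <<'E'
from h import *
s=arm.observe();p=s['tcp_pos'];print(p,s['tcp_rot'])
W=cam('wrist','w14.png')
g=cv2.cvtColor(W['frame'],cv2.COLOR_RGB2GRAY)
c0=np.array([.6496,-.132])
# polar image on head plane z=.043
A=np.radians(np.arange(-180,180,2));
def samp(r,a):
    u,v=proj(W,[c0[0]+r*np.cos(a),c0[1]+r*np.sin(a),.043]);return cv2.getRectSubPix(g,(1,1),(float(u),float(v)))[0,0]
for r in (.012,.0135,.015): 
    x=np.array([int(samp(r,a)) for a in A]);o=np.argsort(x)[:8];print(r,int(np.median(x)),[(int(np.degrees(A[i]).round()),int(x[i])) for i in o])
E
python3 scr.py
```

```text
[ 0.57306326 -0.13118076  0.35377912] [-3.14138972  0.00492368 -0.05153549]
0.012 164 [(-58, 73), (-60, 77), (-56, 79), (-62, 85), (-54, 94), (-64, 97), (-52, 114), (-66, 117)]
0.0135 163 [(-58, 72), (-56, 77), (-60, 88), (-54, 91), (-52, 113), (-62, 114), (-50, 138), (-64, 138)]
0.015 161 [(-56, 70), (-58, 79), (-54, 79), (-52, 95), (-60, 98), (-50, 121), (-62, 129), (148, 136)]
```

```bash
cat > m.py <<'E'
from h import *
def ang(g,cx,cy,sc):
    H,Wd=g.shape;y,x=np.mgrid[:H,:Wd];r=np.hypot(x-cx,y-cy)/sc
    m=(r>14)&(r<24)&(g<110);n,l,st,ce=cv2.connectedComponentsWithStats(m.astype(np.uint8))
    i=1+np.argmax(st[1:,4]);return np.degrees(np.arctan2(-(ce[i][1]-cy),ce[i][0]-cx)),st[i].tolist()
if __name__=='__main__':
    print('before',ang(cv2.imread('pics/z13.png',0),278,283,6))
    f=cv2.cvtColor(cv2.imread('pics/w14.png'),cv2.COLOR_BGR2GRAY)
    W=cam('wrist')
    print(proj(W,[.6496,-.132,.043]))
    u,v=np.round(proj(W,[.6496,-.132,.043])).astype(int)
    g6=cv2.resize(f[v-45:v+45,u-45:u+45],None,fx=6,fy=6,interpolation=2)
    b=cv2.GaussianBlur(g6,(9,9),2)
    # head disc: bright region -> centroid
    m=(b>125).astype(np.uint8);n,l,st,ce=cv2.connectedComponentsWithStats(m);i=l[270,270] or l[270,200];
    k=(l==l[240,340]) if l[240,340] else (l==i)
    (x,y),r=cv2.minEnclosingCircle(cv2.findContours(k.astype(np.uint8),0,1)[0][0]);print(x,y,r)
    g13=cv2.GaussianBlur(cv2.imread('pics/z13.png',0),(9,9),2)
    print('now',ang(g6,x,y,6),ang(g6,270,270,6))
E
python3 m.py
```

```text
before (np.float64(91.79535899102083), [267, 140, 16, 52, 700])
[322.57636518 136.93969936]
267.7155456542969 256.302001953125 161.41000366210938
now (np.float64(33.641778104761535), [339, 176, 45, 46, 989]) (np.float64(39.90357307102967), [339, 176, 45, 46, 996])
```

```bash
cat > m2.py <<'E'
from h import *
def pca(g,cx=278,cy=283,th=110):
    H,Wd=g.shape;y,x=np.mgrid[:H,:Wd];r=np.hypot(x-cx,y-cy)/6
    m=(r>13.5)&(r<24)&(g<th);n,l,st,ce=cv2.connectedComponentsWithStats(m.astype(np.uint8))
    i=1+np.argmax(st[1:,4]);vy,vx=np.nonzero(l==i);w=(th-g[vy,vx]).astype(float);P=np.c_[vx,vy]-np.average(np.c_[vx,vy],axis=0,weights=w)
    e,V=np.linalg.eigh((P*w[:,None]).T@P);d=V[:,1];return np.degrees(np.arctan2(-d[1],d[0]))%180,ce[i].round(1)
def crop(file,uv):
    f=cv2.imread(file,0);u,v=uv;return cv2.resize(f[v-45:v+45,u-45:u+45],None,fx=6,fy=6,interpolation=2)
if __name__=='__main__':
    import sys
    print('before',pca(cv2.imread('pics/z13.png',0)))
    print('now',pca(crop(sys.argv[1],(323,137)),270,265))
E
python3 m2.py pics/w14.png
```

```text
before (np.float64(90.69847949007406), array([274.3, 165.3]))
now (np.float64(44.22040353462853), array([358.6, 195.9]))
```

Call:
{"fn": "step_arm", "kwargs": {
  "moves": [
    [2.5, 0, 0, 0, 0, 0.06],
    [2.5, -0.1, 0, 0, 0, 0.06],
    [2.75, 0, 0, 0, 0, 0],
    [0, 0, -2, 0, 0, 0],
    [0, 0, -2, 0, 0, 0],
    [0, 0, -1.2, 0, 0, 0],
    [0, 0, 0, 0, 0, 0],
    [0, 0, 0, 0, 0, 0]
  ]
}}

```text
time: 51.5
tcp_pos: [0.6519, -0.1322, 0.3034]
tcp_rot: [3.141, 0.0, 0.069]
ft_force: [0.3, 0.0, -0.8]
gripper_width: 0.0209
grasp_force: 82.7
```

```bash
cat > o.py <<'E'
from h import *
s=arm.observe();print(np.round(s['tcp_pos'],4),np.round(s['tcp_rot'],3),np.round(s['ft_force'],1),np.round(s['torque'],2),'j6',np.round(s['effort'][5],3))
E
python3 o.py
```

```text
[ 0.6519 -0.1322  0.3034] [3.141 0.    0.069] [ 0.3  0.  -0.8] [ 0.03 -0.03 -0.01] j6 -0.0
```

Call:
{"fn": "step_arm", "kwargs": {
  "moves": [
    [-0.1, 0, -0.5, 0, 0, 0],
    [0, 0, -0.5, 0, 0, 0],
    [0, 0, -0.4, 0, 0, 0],
    [0, 0, -0.3, 0, 0, 0],
    [0, 0, -0.3, 0, 0, 0],
    [0, 0, 0, 0, 0, 0]
  ]
}}

```text
time: 52.1
tcp_pos: [0.6512, -0.1321, 0.2837]
tcp_rot: [3.141, -0.003, 0.07]
ft_force: [2.5, -0.1, -1.1]
gripper_width: 0.0206
grasp_force: 82.9
```

```bash
python3 o.py
```

```text
[ 0.6512 -0.1321  0.2837] [ 3.141e+00 -3.000e-03  7.000e-02] [ 2.5 -0.1 -1.1] [-0.08 -0.82 -0.03] j6 0.009
```

Call:
{"fn": "step_arm", "kwargs": {
  "moves": [
    [0.03, 0, -0.4, 0, 0, 0],
    [0, 0, -0.4, 0, 0, 0],
    [0, 0, -0.3, 0, 0, 0],
    [0, 0, 0, 0, 0, 0]
  ]
}}

```text
time: 52.5
tcp_pos: [0.6515, -0.132, 0.2739]
tcp_rot: [3.141, -0.003, 0.07]
ft_force: [1.1, 0.8, 5.3]
gripper_width: 0.0207
grasp_force: 83.7
```

```bash
python3 o.py
```

```text
[ 0.6515 -0.132   0.2739] [ 3.141e+00 -3.000e-03  7.000e-02] [1.1 0.8 5.3] [ 0.22 -0.51 -0.01] j6 0.012
```

Call:
{"fn": "step_arm", "kwargs": {
  "moves": [
    [0, 0, 0, 0, 0, -0.05],
    [0, 0, 0, 0, 0, -0.05],
    [0, 0, 0, 0, 0, 0],
    [0, 0, 0, 0, 0, 0]
  ]
}}

```text
time: 52.9
tcp_pos: [0.6514, -0.1323, 0.2738]
tcp_rot: [3.141, -0.003, -0.029]
ft_force: [1.6, 0.6, 5.0]
gripper_width: 0.0208
grasp_force: 83.7
```

```bash
python3 o.py
```

```text
[ 0.6514 -0.1323  0.2738] [ 3.141e+00 -3.000e-03 -2.900e-02] [1.6 0.6 5. ] [-0.09 -0.53  0.02] j6 -0.015
```

Call:
{"fn": "step_arm", "kwargs": {
  "moves": [
    [0, 0, 0, 0, 0, -0.05],
    [0, 0, 0, 0, 0, -0.05],
    [0, 0, 0, 0, 0, 0],
    [0, 0, 0, 0, 0, 0]
  ]
}}

```text
time: 53.3
tcp_pos: [0.6515, -0.1326, 0.2738]
tcp_rot: [3.141, -0.004, -0.129]
ft_force: [2.2, -0.8, 5.6]
gripper_width: 0.0209
grasp_force: 83.7
```

```bash
python3 o.py
```

```text
[ 0.6515 -0.1326  0.2738] [ 3.141 -0.004 -0.129] [ 2.2 -0.8  5.6] [-0.53 -0.69 -0.01] j6 -0.026
```

Call:
{"fn": "step_arm", "kwargs": {
  "moves": [
    [0, 0, 0, 0, 0, -0.05],
    [0, 0, 0, 0, 0, -0.05],
    [0, 0, 0, 0, 0, 0],
    [0, 0, 0, 0, 0, 0]
  ]
}}

```text
time: 53.7
tcp_pos: [0.6516, -0.1326, 0.2738]
tcp_rot: [3.141, -0.004, -0.229]
ft_force: [2.4, -2.2, 4.7]
gripper_width: 0.021
grasp_force: 83.7
```

```bash
python3 o.py
```

```text
[ 0.6516 -0.1326  0.2738] [ 3.141 -0.004 -0.229] [ 2.4 -2.2  4.7] [-0.66 -0.8   0.05] j6 -0.028
```

Call:
{"fn": "step_arm", "kwargs": {
  "moves": [
    [0, 0, 0, 0, 0, -0.05],
    [0, 0, 0, 0, 0, -0.05],
    [0, 0, 0, 0, 0, 0],
    [0, 0, 0, 0, 0, 0]
  ]
}}

```text
time: 54.1
tcp_pos: [0.6516, -0.1328, 0.2739]
tcp_rot: [3.141, -0.004, -0.328]
ft_force: [2.5, -2.6, 6.0]
gripper_width: 0.0212
grasp_force: 83.7
```

```bash
python3 o.py
```

```text
[ 0.6516 -0.1328  0.2739] [ 3.141 -0.004 -0.328] [ 2.5 -2.6  6. ] [-0.82 -0.8   0.1 ] j6 -0.109
```

Call:
{"fn": "step_arm", "kwargs": {
  "moves": [
    [0, 0, 0, 0, 0, -0.05],
    [0, 0, 0, 0, 0, -0.05],
    [0, 0, 0, 0, 0, 0],
    [0, 0, 0, 0, 0, 0]
  ]
}}

```text
time: 54.5
tcp_pos: [0.6516, -0.1329, 0.2738]
tcp_rot: [3.141, -0.004, -0.428]
ft_force: [2.9, -3.2, 4.9]
gripper_width: 0.0208
grasp_force: 83.7
```

```bash
python3 o.py; python3 - <<'E'
from h import *
W=cam('wrist');g=W['frame'].astype(int).mean(2)
for v in (310,330,350,380,400): print([int(x) for x in g[v,276:381:3]])
E
```

```text
[ 0.6516 -0.1329  0.2738] [ 3.141 -0.004 -0.428] [ 2.9 -3.2  4.9] [-1.   -0.79  0.14] j6 -0.151
[13, 6, 23, 52, 54, 58, 62, 37, 46, 47, 45, 49, 50, 47, 48, 44, 43, 51, 48, 47, 45, 49, 48, 51, 46, 51, 41, 54, 56, 53, 49, 12, 24, 29, 26]
[22, 42, 60, 53, 56, 57, 3, 13, 41, 51, 44, 47, 48, 46, 49, 48, 46, 47, 52, 53, 52, 49, 49, 54, 44, 44, 26, 7, 56, 59, 57, 56, 57, 19, 26]
[24, 16, 16, 16, 20, 29, 18, 25, 40, 46, 47, 50, 43, 45, 56, 42, 48, 46, 53, 45, 47, 50, 53, 49, 37, 44, 11, 20, 5, 18, 18, 15, 8, 25, 9]
[23, 7, 26, 25, 22, 27, 23, 15, 40, 44, 45, 53, 49, 51, 47, 53, 43, 47, 50, 51, 51, 50, 51, 43, 44, 52, 23, 22, 14, 23, 14, 7, 12, 14, 26]
[33, 33, 14, 8, 13, 120, 140, 137, 57, 44, 48, 50, 41, 48, 49, 48, 44, 53, 45, 44, 51, 48, 45, 46, 50, 39, 133, 137, 136, 16, 10, 18, 6, 28, 14]
```

Call:
{"fn": "step_arm", "kwargs": {
  "moves": [
    [0, 0, 0, 0, 0, -0.05],
    [0, 0, 0, 0, 0, -0.05],
    [0, 0, 0, 0, 0, 0],
    [0, 0, 0, 0, 0, 0]
  ]
}}

```text
time: 54.95
tcp_pos: [0.6515, -0.133, 0.2739]
tcp_rot: [3.141, -0.004, -0.528]
ft_force: [2.5, -3.1, 5.2]
gripper_width: 0.0211
grasp_force: 83.7
```

```bash
python3 o.py
```

```text
[ 0.6515 -0.133   0.2739] [ 3.141 -0.004 -0.528] [ 2.5 -3.1  5.2] [-1.12 -0.78  0.12] j6 -0.123
```

Call:
{"fn": "step_arm", "kwargs": {
  "moves": [
    [0, 0, 0, 0, 0, -0.05],
    [0, 0, 0, 0, 0, -0.05],
    [0, 0, 0, 0, 0, 0],
    [0, 0, 0, 0, 0, 0]
  ]
}}

```text
time: 55.35
tcp_pos: [0.6514, -0.1331, 0.2738]
tcp_rot: [3.141, -0.004, -0.629]
ft_force: [1.7, -4.4, 5.1]
gripper_width: 0.0213
grasp_force: 83.7
```

```bash
python3 o.py
```

```text
[ 0.6514 -0.1331  0.2738] [ 3.141 -0.004 -0.629] [ 1.7 -4.4  5.1] [-1.26 -0.66  0.04] j6 -0.055
```

Call:
{"fn": "step_arm", "kwargs": {
  "moves": [
    [0, 0, 0, 0, 0, -0.05],
    [0, 0, 0, 0, 0, -0.05],
    [0, 0, 0, 0, 0, 0],
    [0, 0, 0, 0, 0, 0]
  ]
}}

```text
time: 55.75
tcp_pos: [0.6513, -0.1332, 0.2738]
tcp_rot: [3.141, -0.003, -0.729]
ft_force: [1.7, -3.3, 4.7]
gripper_width: 0.0209
grasp_force: 83.7
```

```bash
python3 o.py
```

```text
[ 0.6513 -0.1332  0.2738] [ 3.141e+00 -3.000e-03 -7.290e-01] [ 1.7 -3.3  4.7] [-1.3  -0.62 -0.01] j6 -0.005
```

Call:
{"fn": "step_arm", "kwargs": {
  "moves": [
    [0, 0, 1, 0, 0, 0],
    [0, 0, 2, 0, 0, 0],
    [0, 0, 3, 0, 0, 0],
    [0, 0, 2.3, 0, 0, 0],
    [-2, 0, 0, 0, 0, 0.15],
    [-2, 0, 0, 0, 0, 0.15],
    [-2, 0, 0, 0, 0, 0.15],
    [-1.8, 0, 0, 0, 0, 0.15],
    [0, 0.3, 0, 0, 0, 0.08],
    [0, 0, 0, 0, 0, 0],
    [0, 0, 0, 0, 0, 0],
    [0, 0, 0, 0, 0, 0]
  ]
}}

```text
time: 56.95
tcp_pos: [0.5728, -0.1292, 0.3544]
tcp_rot: [-3.141, 0.002, -0.052]
ft_force: [0.8, 0.4, -2.1]
gripper_width: 0.0209
grasp_force: 82.6
```

```bash
cat > m3.py <<'E'
from h import *
def head(g,cx,cy):
    g=cv2.GaussianBlur(g,(0,0),3).astype(np.float32);P=[]
    for a in np.radians(np.arange(0,360,3)):
        r=np.arange(120,200);X=(cx+r*np.cos(a)).astype(np.float32)[None];Y=(cy+r*np.sin(a)).astype(np.float32)[None]
        q=cv2.remap(g,X,Y,1)[0];d=np.diff(q);k=np.argmin(d)
        P.append([X[0,k],Y[0,k],r[k]])
    P=np.array(P)
    for _ in range(5):
        (x,y),(w,h),t=cv2.fitEllipse(P[:,:2].astype(np.float32));R=np.hypot(P[:,0]-x,P[:,1]-y);ok=abs(R-np.median(R))<8;P=P[ok]
    return x,y,w/2,h/2,len(P)
def mark(g,cx,cy):
    y,x=np.mgrid[:g.shape[0],:g.shape[1]];r=np.hypot(x-cx,y-cy);m=(r>80)&(r<138)&(g<115)
    n,l,st,ce=cv2.connectedComponentsWithStats(m.astype(np.uint8));i=1+np.argmax(st[1:,4]);w=(l==i)*(125.-g)
    mx,my=(w*x).sum()/w.sum(),(w*y).sum()/w.sum();return np.degrees(np.arctan2(cy-my,mx-cx)),st[i,4],np.hypot(mx-cx,my-cy)
def run(g,cx,cy):
    for _ in range(2): x,y,a,b,n=head(g,cx,cy);cx,cy=x,y
    print(np.round([x,y,a,b,n],1),mark(g,x,y))
if __name__=='__main__':
    run(cv2.imread('pics/z13.png',0),278,280)
    f=cv2.imread('pics/w14.png',0);run(cv2.resize(f[92:182,278:368],None,fx=6,fy=6,interpolation=2),270,265)
    s=arm.observe();print(s['tcp_pos'],s['tcp_rot']);W=cam('wrist','w15.png');u,v=np.round(proj(W,[.6505,-.132,.043])).astype(int);print(u,v)
    g=cv2.cvtColor(W['frame'],cv2.COLOR_RGB2GRAY);run(cv2.resize(g[v-45:v+45,u-45:u+45],None,fx=6,fy=6,interpolation=2),270,270)
E
python3 m3.py
```

```text
[275.7 280.  153.3 162.1 116. ] (np.float64(90.72440840871514), np.int32(722), np.float64(114.17379468807633))
[265.6 256.7 154.9 163.8 116. ] (np.float64(33.177638852283046), np.int32(1071), np.float64(110.82546006111552))
[ 0.57276416 -0.12916278  0.35438394] [-3.14142055e+00  2.08511879e-03 -5.19092710e-02]
325 135
[268.1 273.2 154.6 162.9 117. ] (np.float64(32.78026560912244), np.int32(981), np.float64(111.81349258585223))
```

Call:
{"fn": "step_arm", "kwargs": {
  "moves": [
    [-4, 0, 0, 0, 0, 0],
    [-4.1, 0.7, 0, 0, 0, 0],
    [0, 4.5, 0, 0, 0, -0.03],
    [0, 4.5, 0, 0, 0, -0.03],
    [0, 4.5, 0, 0, 0, -0.03],
    [0, 4.5, 0, 0, 0, -0.03],
    [0, 4.5, 0, 0, 0, -0.03],
    [0, 4.5, 0, 0, 0, -0.03],
    [0, 4.5, 0, 0, 0, -0.03],
    [0, 4.5, 0, 0, 0, 0],
    [0, 4.5, 0, 0, 0, 0],
    [0, 3.5, 0, 0, 0, 0]
  ]
}}

```text
time: 58.2
tcp_pos: [0.4916, 0.3205, 0.3549]
tcp_rot: [3.142, 0.0, -0.26]
ft_force: [1.1, -0.5, -2.2]
gripper_width: 0.0208
grasp_force: 82.6
```

Call:
{"fn": "step_arm", "kwargs": {
  "moves": [
    [0, 0, 0, 0, 0, 0],
    [0, 0, 0, 0, 0, 0],
    [0, 0, 0, 0, 0, 0]
  ]
}}

```text
time: 58.5
tcp_pos: [0.4918, 0.3171, 0.3548]
tcp_rot: [3.14, 0.001, -0.262]
ft_force: [0.0, 0.2, -3.4]
gripper_width: 0.0211
grasp_force: 82.4
```

```bash
python3 o.py; python3 - <<'E'
from h import *
W=cam('wrist');p=arm.observe()['tcp_pos'];g=W['frame'].astype(int).mean(2)
print([int(x) for x in g[255:300:3,325]],[int(x) for x in g[405:440:3,325]])
E
```

```text
[0.4918 0.3171 0.3548] [ 3.14e+00  1.00e-03 -2.62e-01] [ 0.   0.2 -3.4] [-0.06 -0.04  0.04] j6 -0.0
[30, 41, 39, 41, 32, 44, 38, 34, 42, 43, 45, 48, 41, 47, 44] [42, 49, 47, 46, 52, 41, 48, 11, 17, 19, 8, 16]
```

Call:
{"fn": "step_arm", "kwargs": {
  "moves": [
    [0, 0.1, -1.5, 0, 0, 0],
    [0, 0, -1.3, 0, 0, 0],
    [0, 0, -0.8, 0, 0, 0],
    [0, 0, -0.6, 0, 0, 0],
    [0, 0, -0.5, 0, 0, 0],
    [0, 0, 0, 0, 0, 0]
  ]
}}

```text
time: 59.15
tcp_pos: [0.4917, 0.3187, 0.3075]
tcp_rot: [3.14, 0.001, -0.261]
ft_force: [0.7, 0.2, -2.4]
gripper_width: 0.0211
grasp_force: 82.6
```

```bash
python3 o.py
```

```text
[0.4917 0.3187 0.3075] [ 3.14e+00  1.00e-03 -2.61e-01] [ 0.7  0.2 -2.4] [0.02 0.04 0.01] j6 0.0
```

In the hole, with no side force.

Call:
{"fn": "step_arm", "kwargs": {
  "moves": [
    [0, 0, -1, 0, 0, 0],
    [0, 0, -1, 0, 0, 0],
    [0, 0, -1, 0, 0, 0],
    [0, 0, -0.8, 0, 0, 0],
    [0, 0, -0.6, 0, 0, 0],
    [0, 0, -0.3, 0, 0, 0],
    [0, 0, 0, 0, 0, 0]
  ]
}}

```text
time: 59.85
tcp_pos: [0.4918, 0.3189, 0.2607]
tcp_rot: [3.141, 0.0, -0.261]
ft_force: [-0.6, -0.2, -2.4]
gripper_width: 0.0208
grasp_force: 82.6
```

Call:
{"fn": "step_arm", "kwargs": {
  "moves": [
    [0, 0, -0.15, 0, 0, 0],
    [0, 0, -0.05, 0, 0, 0],
    [0, 0, 0, 0, 0, 0]
  ]
}}

```text
time: 60.15
tcp_pos: [0.4918, 0.3189, 0.2595]
tcp_rot: [-3.141, -0.0, -0.261]
ft_force: [-0.1, 0.4, -0.8]
gripper_width: 0.0212
grasp_force: 82.6
```

Call:
{"fn": "step_arm", "kwargs": {
  "moves": [
    [0, 0, -0.1, 0, 0, 0],
    [0, 0, 0, 0, 0, 0]
  ]
}}

```text
time: 60.35
tcp_pos: [0.4919, 0.3189, 0.2589]
tcp_rot: [-3.141, -0.001, -0.26]
ft_force: [-0.5, -0.8, 2.3]
gripper_width: 0.021
grasp_force: 83.3
```

Call:
{"fn": "step_arm", "kwargs": {
  "moves": [
    [0, 0, 0, 0, 0, 0],
    [0, 0, 0, 0, 0, 0],
    [0, 0, 0, 0, 0, 0],
    [0, 0, 0, 0, 0, 0],
    [0, 0, 0, 0, 0, 0],
    [0, 0, 0, 0, 0, 0],
    [0, 0, 1, 0, 0, 0],
    [0, 0, 3, 0, 0, 0],
    [0, 0, 4, 0, 0, 0],
    [0, 0, 4, 0, 0, 0],
    [0, 0, 0, 0, 0, 0],
    [0, 0, 0, 0, 0, 0]
  ],
  "jaw": -0.5
}}

```text
time: 61.55
tcp_pos: [0.4916, 0.3187, 0.3801]
tcp_rot: [-3.138, -0.001, -0.261]
ft_force: [-0.2, 0.2, -0.9]
gripper_width: 0.0641
grasp_force: 0.0
```

```bash
python3 - <<'E'
from h import *
W=cam('wrist','w16.png');S=cam('scene','s16.png');D=cam('side')
A=cv2.imread('pics/w10.png').astype(int)[:,:,::-1];print('wrist diff vs before key pick', np.abs(A-W['frame'].astype(int)).mean(2)[80:300,180:460].mean(), arm.observe()['tcp_pos'])
A=cv2.imread('pics/s10.png').astype(int)[:,:,::-1];d=np.abs(A-S['frame'].astype(int)).mean(2)
print('key region',d[160:215,210:265].mean(),'flasks',d[170:300,300:420].mean())
# stopper tops above flasks (dark blobs) in scene
p=[(.6355,-.033),(.6225,.046),(.611,.1252)]
for x,y in p:
    for c in (S,D):
        u,v=proj(c,[x,y,.157]);print(np.round([u,v],1),c['frame'][int(v)-6:int(v)+10:2,int(u)].max(1).tolist())
pr(S,z=.125,amin=400)
for c,z in ((W,.119),): 
    g=c['frame'].astype(int).mean(2)
    for v in (208,240,264,280): print([int(t) for t in g[v,285:360:3]])
E
```

```text
wrist diff vs before key pick 5.626569264069263 [0.4914889  0.31853318 0.3770691 ]
key region 1.9291460055096417 flasks 2.5325
[361.5 203. ] [161, 150, 45, 46, 45, 44, 41, 42]
[270.9 210. ] [49, 46, 45, 46, 45, 44, 44, 44]
[337.3 189.7] [90, 82, 44, 46, 45, 42, 41, 40]
[260.9 223.8] [44, 43, 40, 21, 19, 22, 21, 20]
[314.7 176.8] [80, 80, 46, 45, 46, 43, 42, 43]
[249.4 238.6] [24, 25, 21, 22, 21, 22, 22, 22]
[1.3623 1.1303] 0.1009 [246, 9, 100, 67, 4171]
[0.5912 0.1016] 0.0398 [304, 187, 68, 66, 2070]
[28, 11, 14, 15, 20, 10, 28, 27, 5, 45, 55, 64, 60, 65, 63, 64, 63, 55, 48, 34, 34, 36, 34, 28, 48]
[78, 27, 27, 16, 14, 11, 7, 18, 17, 41, 47, 43, 48, 41, 39, 45, 51, 48, 38, 14, 9, 16, 18, 16, 8]
[79, 69, 76, 35, 20, 12, 22, 14, 28, 41, 34, 41, 47, 47, 39, 49, 40, 47, 34, 16, 16, 35, 47, 51, 59]
[73, 74, 74, 74, 77, 74, 74, 69, 68, 39, 46, 47, 41, 45, 45, 45, 41, 47, 47, 127, 122, 121, 124, 125, 118]
```

```bash
python3 -c "
from rig import arm
print(arm.sign_off())"
```

```text
the job is handed in; nothing more can be done
None
```

The job is handed in after about 62 s: three flasks are in pockets with stoppers home, the key is back upright in its stand, and by the mark on its head the lock screw turned about 1.0 rad and would go no further — I take that as its 1.2 rad stop, but the key slipped in the socket there both times and I did not check the clamp bar itself.

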